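# Dry the bur stands on the hand-turned turntable

### The job

Two or three washed bur stands wait in the plastic drip tray: stand them all upright on the drying turntable, then press the dryer's blower pedal right down to its stop and let it come up again. After that turn the turntable by hand counter-clockwise (seen from above) through its whole full turn until it reaches its end stop, with all the stands still standing on it, and finally move every stand into the steel instrument tray, standing upright and flat on its floor. Leave the disinfectant bottle, the steel cup and the cotton jar where they are.

Things in the scene. Friction and masses are not known exactly. Their poses are not given: they have to be found in the camera images.
- stand1: Bur stand, one of four alike (absent ones read None). Aluminium foot 64 x 40 x 18 mm (x, y, z), fine burs up to 22 mm tall at both ends; in the middle an upright carrying post, 24 mm along x, 12 mm thick along y, reaching 49 mm above the underside: grip this across its 12 mm. About 150 g. Origin: centre of underside, z up. Starts upright in the drip tray.
- stand2: Bur stand, one of four alike (absent ones read None). Aluminium foot 64 x 40 x 18 mm (x, y, z), fine burs up to 22 mm tall at both ends; in the middle an upright carrying post, 24 mm along x, 12 mm thick along y, reaching 49 mm above the underside: grip this across its 12 mm. About 150 g. Origin: centre of underside, z up. Starts upright in the drip tray.
- stand3: Bur stand, one of four alike (absent ones read None). Aluminium foot 64 x 40 x 18 mm (x, y, z), fine burs up to 22 mm tall at both ends; in the middle an upright carrying post, 24 mm along x, 12 mm thick along y, reaching 49 mm above the underside: grip this across its 12 mm. About 150 g. Origin: centre of underside, z up. Starts upright in the drip tray.
- stand4: Bur stand, one of four alike (absent ones read None). Aluminium foot 64 x 40 x 18 mm (x, y, z), fine burs up to 22 mm tall at both ends; in the middle an upright carrying post, 24 mm along x, 12 mm thick along y, reaching 49 mm above the underside: grip this across its 12 mm. About 150 g. Origin: centre of underside, z up. Starts upright in the drip tray.
- drip_tray: Shallow grey plastic tray, fixed, 220 x 200 x 15 mm (x, y, z), walls and floor 4 mm, floor lined with thin ribs. It is the tray that holds the stands at the start. It may be left or right of the dryer. Origin: centre of the underside, on the worktop.
- steel_tray: Shallow steel instrument tray with a bail handle at each short end, fixed, 220 x 200 x 18 mm (x, y, z), walls and floor 4 mm, so its floor is 4 mm above its origin; empty at the start, it is on the other side of the dryer from the drip tray. Origin: centre of the underside, on the worktop.
- dryer: The fixed dryer: white base 250 x 250 x 26 mm, a grey blower box 77 mm high on its near left corner (own frame -x, +y), outside the disc; the pedal is on its near (-x) side. Origin: centre of the underside, under the turntable's axis. Its x axis points away from the robot, give or take 0.25 rad.
- turntable_center (a point): On the turntable axis at the disc floor, 45 mm above the worktop. Steel dish: outer radius 122 mm, flat floor radius 115 mm, rim 10 mm above the floor. x axis points to the crank knob and turns with the disc. Thin rubber pads, good places for stands, lie 68 mm from the axis at 90, 180 and 270 degrees from the knob, long side tangential.
- turntable (a joint): Angle of the turntable about its vertical axis (rad), growing counter-clockwise seen from above: 0 is the first stop, 6.8 (390 degrees) the end stop. It starts between 0 and 0.3 and stays where it is left; friction about 0.1 N m.
- knob_grip (a point): Middle of the black upright crank knob, 20 mm in diameter, 100 mm from the turntable axis. It spins freely on its stem, so it can be gripped from above and led round the circle without turning the hand. This point is 80 mm above the disc floor; the knob spans 48 to 102 mm above the floor, narrowing in its top 8 mm.
- pedal (a joint): Angle of the blower pedal (rad): 0 up at rest, 0.25 down at its stop. It springs back by itself.
- pedal_pad (a point): Place to press on top of the pedal, 65 mm from its hinge: a steel plate 82 mm long, 80 mm wide with a rubber pad, hinged along the edge nearest the robot and rising at 0.32 rad towards the turntable; its free end is 15 mm from the disc. This point goes down about 16 mm; 3 N starts it, about 11 N holds it at the stop.
- disinfectant: Bystander: white plastic bottle, 60 mm in diameter, 150 mm high. Origin: centre of the underside.
- cup: Bystander: steel cup, 64 mm across, 70 mm high. Origin: centre of the underside.
- cotton_jar: Bystander: glass jar with a steel lid, 70 mm in diameter, 90 mm high. Origin: centre of the underside.
Mind the look-alikes: they are no part of the job. What is shaped like the stand2 but red is not meant.

How it is judged:
On the way, in this order (a step that is already met when the one before it is completed fails the run):
1. all stands that are there stand on the turntable, released (horizontal distance between each of stand1, stand2, stand3, stand4 and turntable_center below 0.11 m and z of stand1 in the frame of turntable_center between -0.006 and 0.006 m and angle between each of stand1, stand2, stand3, stand4's own z axis and vertical below 0.12 rad and z of stand2 in the frame of turntable_center between -0.006 and 0.006 m and z of stand3 in the frame of turntable_center between -0.006 and 0.006 m and z of stand4 in the frame of turntable_center between -0.006 and 0.006 m and contact force between the fingers and stand1 below 0.3 N and contact force between the fingers and stand2 below 0.3 N and contact force between the fingers and stand3 below 0.3 N and contact force between the fingers and stand4 below 0.3 N), for 0.2 s.
2. the pedal is pressed to its stop, the stands on the turntable (value of joint pedal above 0.225 rad and horizontal distance between each of stand1, stand2, stand3, stand4 and turntable_center below 0.11 m and z of stand1 in the frame of turntable_center between -0.006 and 0.006 m and angle between each of stand1, stand2, stand3, stand4's own z axis and vertical below 0.12 rad and z of stand2 in the frame of turntable_center between -0.006 and 0.006 m and z of stand3 in the frame of turntable_center between -0.006 and 0.006 m and z of stand4 in the frame of turntable_center between -0.006 and 0.006 m), for 0.1 s.
3. the pedal is up again (value of joint pedal below 0.06 rad), for 0.1 s.
4. the turntable is half way round with the stands on it (value of joint turntable above 3.3 rad and horizontal distance between each of stand1, stand2, stand3, stand4 and turntable_center below 0.11 m and z of stand1 in the frame of turntable_center between -0.006 and 0.006 m and angle between each of stand1, stand2, stand3, stand4's own z axis and vertical below 0.12 rad and z of stand2 in the frame of turntable_center between -0.006 and 0.006 m and z of stand3 in the frame of turntable_center between -0.006 and 0.006 m and z of stand4 in the frame of turntable_center between -0.006 and 0.006 m).
5. the turntable has made its full turn to the end stop with the stands on it (value of joint turntable above 6.6 rad and horizontal distance between each of stand1, stand2, stand3, stand4 and turntable_center below 0.11 m and z of stand1 in the frame of turntable_center between -0.006 and 0.006 m and angle between each of stand1, stand2, stand3, stand4's own z axis and vertical below 0.12 rad and z of stand2 in the frame of turntable_center between -0.006 and 0.006 m and z of stand3 in the frame of turntable_center between -0.006 and 0.006 m and z of stand4 in the frame of turntable_center between -0.006 and 0.006 m), for 0.1 s.
At the end, for the whole second after the job is handed in: Every stand that is there stands flat and upright (within 0.1 rad) on the floor of the steel tray, released and at rest; the pedal is up (x of stand1 in the frame of steel_tray between -0.1 and 0.1 m and y of stand1 in the frame of steel_tray between -0.09 and 0.09 m and z of stand1 in the frame of steel_tray between -0.001 and 0.009 m and angle between each of stand1, stand2, stand3, stand4's own z axis and vertical below 0.1 rad and linear speed of each of stand1, stand2, stand3, stand4 below 0.02 m/s and contact force between the fingers and stand1 below 0.3 N and x of stand2 in the frame of steel_tray between -0.1 and 0.1 m and y of stand2 in the frame of steel_tray between -0.09 and 0.09 m and z of stand2 in the frame of steel_tray between -0.001 and 0.009 m and contact force between the fingers and stand2 below 0.3 N and x of stand3 in the frame of steel_tray between -0.1 and 0.1 m and y of stand3 in the frame of steel_tray between -0.09 and 0.09 m and z of stand3 in the frame of steel_tray between -0.001 and 0.009 m and contact force between the fingers and stand3 below 0.3 N and x of stand4 in the frame of steel_tray between -0.1 and 0.1 m and y of stand4 in the frame of steel_tray between -0.09 and 0.09 m and z of stand4 in the frame of steel_tray between -0.001 and 0.009 m and contact force between the fingers and stand4 below 0.3 N and value of joint pedal below 0.06 rad); the robot touches nothing.
It fails at once if disinfectant knocked over or shifted by more than 40 mm (distance of disinfectant from where it was at the start of the episode above 0.04 m or angle between disinfectant's own z axis and vertical above 0.4 rad).
It fails at once if cup knocked over or shifted by more than 40 mm (distance of cup from where it was at the start of the episode above 0.04 m or angle between cup's own z axis and vertical above 0.4 rad).
It fails at once if cotton_jar knocked over or shifted by more than 40 mm (distance of cotton_jar from where it was at the start of the episode above 0.04 m or angle between cotton_jar's own z axis and vertical above 0.4 rad).
Of stand1, stand2, stand3, stand4 only 2 to 3 are there at a start; the rules pass over those that are not, and their reading is None.
At some moment in a run one of stand1, stand2, stand3, stand4 may be knocked a few centimetres aside while the robot is not near it.
Once in a run the grip may slacken for a moment while it holds something.
It also fails if it takes over 210 s, if anything falls off the work surface, if the arm or the gripper's body presses on something with over 40 N, if the wrist force passes 120 N, or if a joint passes its speed limit or range.

### The arm

A 7-joint arm with a two-finger parallel gripper is mounted at the origin on the work surface. World frame = base frame: x ahead of the robot, y to its left, z up, the work surface at z = 0. Lengths are in m, angles in rad, forces in N, time in s.
With the tool pointing down it reaches from about 0.425 to 0.875 m from the base axis. Payload 4.7 kg.
Tool frame: the origin (TCP) lies midway between the tips of the shut fingers; the grasp point (between the pads) lies 19 mm behind it (ctrl.grip_point_offset is the distance from the TCP to the grasp point, in m); z points along the fingers, y is the line along which they close (so a half turn about z gives the same grasp; the last joint's range is limited). The gripper opens to 87 mm and grips with 3 to 60 N. Pads are 19 mm wide; open, the fingers measure 117 mm over their backs; the gripper's body (75 mm by 190 mm) begins 51 mm behind the grasp point.
Start: joints at [1.231, 0.321, -0.07, 1.45, 0.023, 1.371, -0.057], TCP at [0.225, -0.61, 0.223] pointing down, gripper open.
Joint ranges: [-2.86, 2.86], [-0.3, 2.09], [-1.38, 1.24], [0.06, 2.45], [-1.56, 4.7], [0.09, 2.05], [-2.69, 2.69]. Speed limits (rad/s): [2.57, 2.57, 3.14, 3.14, 3.14, 3.14, 3.14].

### API

Orientations are given as a rotation vector (axis times angle).
In Python, from bench import ctrl gives the robot as it stands.
- The arm moves only by the tool move_arm, never from a script. Its argument "increments" is text: rows parted by semicolons, each of 7 numbers parted by spaces: the shift along the world's x, y, z in mm, then the turn, a rotation vector about the world's x, y, z in degrees, then the closure in counts, from 0 (fully open) to 255 (shut). A call has exactly 8 rows; each row shifts and turns the commanded pose from where the row before left it; what a row does not reach is not made up. A row lasts 1/12 s, in which the tool goes at most 41.7 mm and 7.16 degrees, less where a joint would pass 70% of its speed; a pose out of reach is approached as far as the arm can. A call with a gripper value outside its range is refused whole. The fingers move at their own pace and stop on an object; "grip_force" is the grip in N (left out, the last holds). Time passes only in rows, so rows that do not move let the fingers close, or fill a call up. It gives the time, the measured TCP pose, the force, the opening and the grip force at its end, in the units of the state.
- ctrl.get_state(): the state, without advancing time (a new reading comes with each control period).
- ctrl.get_image(name): name is "scene" or "top" or "wrist"; returns a dict with "frame" (400x640x3 uint8, red, green, blue), "depth" (400x640 float32, m along the optical axis (not along the pixel's ray), 0 where there is no reading), "fx", "fy", "cx", "cy" (pixels), "position" and "orientation" of the camera in the world. Camera axes: x right, y down, z forward; pixel columns grow to the right and rows downward; lengths in m; the calibration is good to about 2 mm. A picture is of the moment at which its call begins.
- ctrl.close_job(): hands the job in; it is judged then, once.
Trained networks look in a picture, given as the dict that the camera call returned (one of the last four; its "shot" number tells which), for a name from the list of things; names that differ only in an ending like _2 or _b are one class to them, and where a whole thing is asked for, a point or a joint stands for the part that bears it (a point fixed in the world has none). Each returns a list of dicts, best first, with "score" (0 to 1); they miss things now and then, are a little off and sometimes report something else, mostly with a low value. They report only what shows in the picture. A call takes as long as a camera call. They do not tell look-alikes from the thing itself.
- ctrl.find_in(target, picture): "centre" ([x, y, z] in m, in world coordinates, good to about 4 mm: the middle of the surface that is visible of it).
- ctrl.silhouettes(target, picture): "region" (400x640 bool, what is visible of it).
The state is a dict: "time": time; "joint_positions": joint angles; "qd": joint speeds; "joint_torque": joint torques, N m; "position": TCP position; "tool_rot": TCP orientation; "ft_force": force on the tool from outside, world axes, zero at the start; "torque": the same for the moment, N m; "grip_width": opening from 0.0 (shut) to 1.0 (fully open); "grip_force": force on a finger pad.
Only numpy, scipy, OpenCV 4.12 (cv2) and the standard library are available. Lean on these libraries where they do the work, as an engineer would, in place of code of your own. Each camera call takes 0.05 s, during which the arm holds its last target. There are 200 camera calls.

## Working session

There is one attempt and no reset: what is moved stays moved. The work goes in short steps, Python scripts to look and compute and a tool call to move; the robot and the scene stay as the last step left them, time stands still between calls to the robot, and variables do not carry over. Pictures are saved under pics/ and viewed, at most 14 in all, crops included, and the job is handed in when it is done.

Besides the shell and the picture viewer there is one more tool, called after "Request:" by a JSON object that holds its "api" and its "payload", one argument or row to a line. move_arm: Moves the arm, as the interface text tells. Its arguments: {"type":"object","properties":{"increments":{"type":"string"},"grip_force":{"type":"number"}},"required":["increments"]}

```bash
mkdir -p pics; cat > h.py <<'E'
import numpy as np, cv2
from bench import ctrl
from scipy.spatial.transform import Rotation as R
def Rm(o):
    o=np.array(o,float)
    return o if o.shape==(3,3) else (R.from_rotvec(o).as_matrix() if o.size==3 else R.from_quat(o).as_matrix())
def cloud(p):
    d=p["depth"]; v,u=np.mgrid[:d.shape[0],:d.shape[1]]
    c=np.stack([(u-p["cx"])/p["fx"]*d,(v-p["cy"])/p["fy"]*d,d],-1)
    return c@Rm(p["orientation"]).T+np.array(p["position"])
def save(p,n,crop=None,s=1):
    f=p["frame"][...,::-1]
    if crop: f=f[crop[1]:crop[3],crop[0]:crop[2]]
    cv2.imwrite(f"pics/{n}.png",cv2.resize(f,None,fx=s,fy=s,interpolation=cv2.INTER_CUBIC))
E
python3 - <<'E'
from h import *
s=ctrl.get_state(); print(s)
for c in ["scene","top"]:
    p=ctrl.get_image(c); save(p,c+"0"); print(c,p["position"],p["orientation"],p["fx"])
    C=cloud(p)
    for t in ["stand1","drip_tray","steel_tray","dryer","turntable_center","knob_grip","pedal_pad","disinfectant","cup","cotton_jar"]:
        try:
            for r in ctrl.find_in(t,p)[:6]:
                w=np.array(r["centre"]); q=Rm(p["orientation"]).T@(w-p["position"]); 
                print(t,round(r["score"],2),w.round(3),(q[:2]/q[2]*p["fx"]+[p["cx"],p["cy"]]).round())
        except Exception as e: print(t,e)
E
```

```text
{'time': 0.0, 'joint_positions': array([ 1.23114124,  0.32185315, -0.07005451,  1.45170369,  0.02262077,
        1.37077314, -0.0569004 ]), 'qd': array([ 8.94567506e-04, -4.18354260e-04,  2.18689295e-03, -6.47912692e-04,
        1.30936091e-03, -5.03976225e-05, -8.65886400e-04]), 'joint_torque': array([-1.70156400e-04, -4.91291785e+01, -4.04079678e-01, -3.12535036e+01,
       -6.39421446e-02,  4.36438539e-02,  1.85059243e-04]), 'position': array([ 0.2249093 , -0.60925255,  0.22142729]), 'tool_rot': array([-3.09071112e+00, -5.52460728e-01,  7.35713783e-04]), 'ft_force': array([0.32361709, 0.20596653, 0.1042993 ]), 'torque': array([-0.00253143,  0.00347382,  0.00397992]), 'grip_force': 0.0, 'grip_width': 0.9958476733203403}
scene [1.28077333 0.50165274 0.70243894] [-1.19462344 -2.10510143  1.15830671] 383.6354934504496
stand1 0.88 [0.568 0.294 0.022] [396. 271.]
stand1 0.85 [0.475 0.287 0.019] [406. 250.]
stand1 0.82 [0.472 0.377 0.024] [440. 260.]
stand1 0.62 [0.321 0.341 0.014] [442. 228.]
stand1 0.53 [ 0.386 -0.503  0.044] [214. 163.]
drip_tray 0.79 [0.512 0.35  0.006] [424. 270.]
d
[... 788 characters left out ...]
-0.15604124] 364.5657927570323
stand1 0.64 [0.457 0.273 0.027] [251. 209.]
stand1 0.64 [0.551 0.28  0.02 ] [250. 186.]
stand1 0.46 [0.309 0.336 0.013] [235. 247.]
drip_tray 0.79 [0.514 0.333 0.004] [238. 196.]
steel_tray 0.71 [ 0.488 -0.317  0.007] [398. 203.]
dryer 0.63 [ 0.565 -0.011  0.046] [322. 182.]
turntable_center 0.65 [ 0.596 -0.016  0.045] [324. 174.]
knob_grip 0.94 [ 0.599 -0.015  0.043] [324. 174.]
pedal_pad 0.67 [0.454 0.368 0.018] [228. 210.]
pedal_pad 0.61 [0.427 0.014 0.041] [316. 217.]
disinfectant 0.74 [0.659 0.344 0.102] [231. 155.]
cup 0.72 [ 0.377 -0.528  0.037] [455. 230.]
cotton_jar 0.89 [0.396 0.491 0.085] [190. 223.]
cotton_jar 0.48 [ 0.566 -0.012  0.042] [323. 182.]
```

View pics/scene0.png

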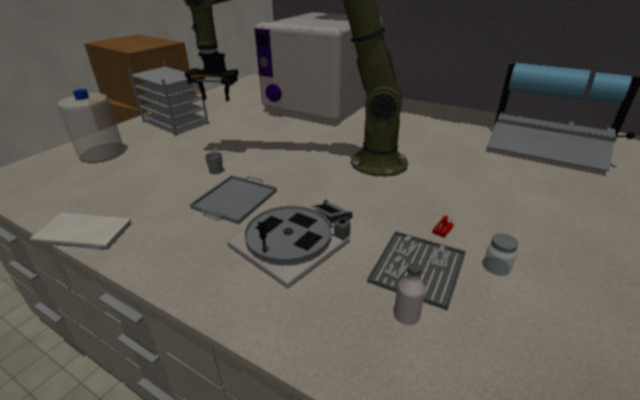

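View pics/top0.png

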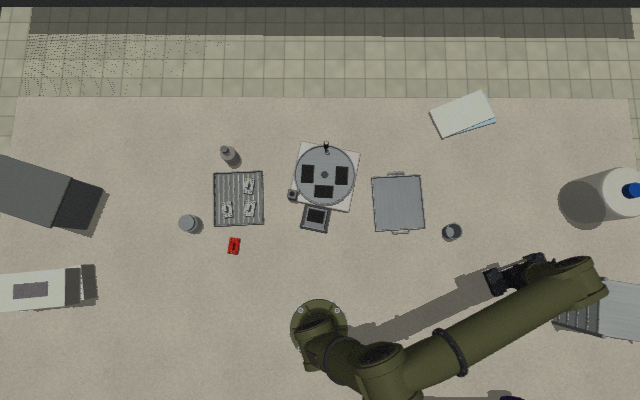

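```bash
python3 - <<'E'
from h import *
p=ctrl.get_image("top"); save(p,"crop1",(180,135,440,265),3); C=cloud(p)
q=ctrl.get_image("scene"); D=cloud(q)
w=ctrl.get_image("wrist"); print("wrist",w["position"],w["orientation"]); 
for n,C in (("top",C),("scene",D)):
    z=C[...,2]
    m=(abs(C[...,0]-.5)<.1)&(abs(C[...,1]-0.15)<.03); print(n,"table z",np.median(z[m]))
    # posts in drip tray
    m=((abs(C[...,0]-.51)<.11)&(abs(C[...,1]-.335)<.11)&(z>.036)&(z<.08)).astype(np.uint8)
    k,l,st,ce=cv2.connectedComponentsWithStats(m)
    for i in range(1,k): 
        P=C[l==i]; print(" post",len(P),P.mean(0).round(4),P[:,2].max().round(4))
    # disc
    for nm,a in (("knob",(abs(C[...,0]-.6)<.2)&(abs(C[...,1]+.015)<.2)&(z>.115)&(z<.2)),("rim",(abs(C[...,0]-.6)<.14)&(abs(C[...,1]+.015)<.14)&(z>.051)&(z<.06))):
        P=C[a]; print(nm,len(P),P.mean(0).round(4) if len(P) else "",P.min(0).round(3),P.max(0).round(3))
    for t in ("drip_tray","steel_tray"):
        r=ctrl.silhouettes(t,p if n=="top" else q)[0]["region"]
        P=C[r&(z<.03)&(z>-.01)][:,:2].astype(np.float32); print(t,cv2.minAreaRect(P))
E
```

```text
wrist [ 0.2975813  -0.58255836  0.38365038] [ 2.38090936 -1.65996559 -0.2340477 ]
top table z -0.0010292763755198608
 post 1 [0.5813 0.2997 0.0361] 0.0361
 post 1 [0.5796 0.2859 0.0446] 0.0446
 post 26 [0.5544 0.2883 0.0489] 0.0561
 post 1 [0.5365 0.2939 0.0366] 0.0366
 post 1 [0.5315 0.3046 0.0416] 0.0416
 post 1 [0.5284 0.2936 0.0363] 0.0363
 post 1 [0.4873 0.2788 0.0429] 0.0429
 post 1 [0.4879 0.2637 0.0391] 0.0391
 post 1 [0.4828 0.3738 0.042 ] 0.042
 post 1 [0.483  0.2903 0.0441] 0.0441
 post 1 [0.4755 0.3868 0.0368] 0.0368
 post 28 [0.4581 0.3706 0.0495] 0.057
 post 24 [0.4627 0.2805 0.0503] 0.0575
 post 1 [0.4388 0.3671 0.0448] 0.0448
 post 1 [0.44   0.2977 0.0385] 0.0385
 post 1 [0.4436 0.2851 0.0426] 0.0426
 post 2 [0.4336 0.3805 0.038 ] 0.0393
 post 1 [0.4316 0.3682 0.0393] 0.0393
 post 1 [0.4363 0.286  0.0371] 0.0371
knob 20 [ 0.6902 -0.0234  0.1364] [ 0.686 -0.031  0.117] [ 0.698 -0.016  0.15 ]
rim 215 [ 0.5946 -0.0148  0.0541] [ 0.464 -0.139  0.051] [0.715 0.123 0.06 ]
drip_tray ((0.5052482485771179, 0.3302767276763916), (0.2202993482351303, 0.19669587910175323), 3.23247
[... 435 characters left out ...]
8
 post 1 [0.4312 0.3816 0.0384] 0.0384
 post 69 [0.5585 0.2912 0.0475] 0.0548
 post 1 [0.4848 0.3633 0.0361] 0.0361
 post 4 [0.4822 0.3764 0.0382] 0.0398
 post 2 [0.4754 0.3886 0.0384] 0.0396
 post 2 [0.532  0.3062 0.0399] 0.0419
 post 3 [0.579  0.2868 0.0377] 0.0393
 post 2 [0.5756 0.3002 0.0395] 0.0399
knob 86 [ 0.7014 -0.018   0.131 ] [ 0.691 -0.029  0.115] [ 0.707 -0.011  0.147]
rim 404 [ 0.6025 -0.0075  0.0537] [ 0.475 -0.139  0.051] [0.718 0.125 0.06 ]
drip_tray ((0.49564361572265625, 0.3310125172138214), (0.24485188722610474, 0.19973160326480865), 2.7992842197418213)
steel_tray ((0.4820568859577179, -0.31316763162612915), (0.27120885252952576, 0.20327523350715637), 3.443389892578125)
```

View pics/crop1.png

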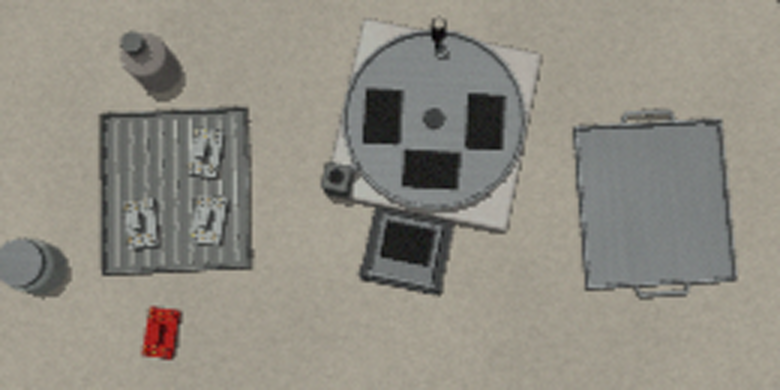

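Request:
{"api": "move_arm", "payload": {
  "increments": "18.75 25.75 7 0 0 -2.5 0;18.75 25.75 7 0 0 -2.5 0;18.75 25.75 7 0 0 -2.5 0;18.75 25.75 7 0 0 -2.5 0;18.75 25.75 7 0 0 -2.5 0;18.75 25.75 7 0 0 -2.5 0;18.75 25.75 7 0 0 -2.5 0;18.75 25.75 7 0 0 -2.5 0"
}}

```text
time: 2.12
position: [0.3759, -0.4024, 0.2792]
tool_rot: [3.141, 0.004, 0.0]
ft_force: [0.7, -0.3, -0.2]
grip_width: 1.002
grip_force: 0.0
```

Request:
{"api": "move_arm", "payload": {
  "increments": "18.75 25.75 0 0 0 0 0;18.75 25.75 0 0 0 0 0;18.75 25.75 0 0 0 0 0;18.75 25.75 0 0 0 0 0;0 31.5 0 0 0 0 0;0 31.5 0 0 0 0 0;0 31.5 0 0 0 0 0;0 31.5 0 0 0 0 0"
}}

```text
time: 2.78
position: [0.4501, -0.1732, 0.2787]
tool_rot: [3.141, 0.008, 0.0]
ft_force: [0.4, 0.6, 0.9]
grip_width: 0.997
grip_force: 0.0
```

Request:
{"api": "move_arm", "payload": {
  "increments": "0 31.5 0 0 0 0 0;0 31.5 0 0 0 0 0;0 31.5 0 0 0 0 0;0 31.5 0 0 0 0 0;0 31.5 0 0 0 0 0;0 31.5 0 0 0 0 0;0 31.5 0 0 0 0 0;0 31.5 0 0 0 0 0"
}}

```text
time: 3.45
position: [0.4499, 0.0788, 0.2789]
tool_rot: [3.141, 0.007, 0.001]
ft_force: [0.6, -0.2, 0.6]
grip_width: 1.001
grip_force: 0.0
```

Request:
{"api": "move_arm", "payload": {
  "increments": "0 31.5 0 0 0 0 0;0 31.5 0 0 0 0 0;0 31.5 0 0 0 0 0;0 31.5 0 0 0 0 0;0 31.5 0 0 0 0 0;0 31.5 0 0 0 0 0;0 20 0 0 0 0 0;0 0 0 0 0 0 0"
}}

```text
time: 4.12
position: [0.4483, 0.2916, 0.2789]
tool_rot: [-3.138, -0.019, 0.001]
ft_force: [-0.7, 0.1, -0.9]
grip_width: 1.0
grip_force: 0.0
```

```bash
cat >> h.py <<'E'
def rects(C,sel,zlo,zhi,minpts=15,k=7):
    """components of points in height band -> centre, long-axis yaw deg, sizes mm"""
    m=(sel&(C[...,2]>zlo)&(C[...,2]<zhi)).astype(np.uint8)
    m=cv2.morphologyEx(m,cv2.MORPH_CLOSE,np.ones((k,k),np.uint8))
    n,l,st,_=cv2.connectedComponentsWithStats(m); out=[]
    for i in range(1,n):
        P=C[(l==i)&(C[...,2]>zlo)&(C[...,2]<zhi)]
        if len(P)<minpts: continue
        (c,(a,b),t)=cv2.minAreaRect((P[:,:2]*1000).astype(np.float32))
        if a<b: t+=90; a,b=b,a
        t=(t+90)%180-90
        out.append((np.round(c,1),round(t,1),round(a,1),round(b,1),len(P),np.percentile(P[:,2],95).round(4)))
    return out
E
python3 - <<'E'
from h import *
s=ctrl.get_state(); print(s["position"],s["tool_rot"])
w=ctrl.get_image("wrist"); save(w,"w1"); C=cloud(w); print(w["position"],w["orientation"])
sel=(C[...,0]<.64)&(C[...,1]>.2)&(C[...,1]<.44)&(C[...,0]>.38)
for b in ((.042,.07),(.016,.034)):
    for r in rects(C,sel,*b): print(b,r)
E
```

```text
[0.44830985 0.2915816  0.27885823] [-3.13765058e+00 -1.92853748e-02  1.24516956e-03]
[0.52553895 0.29275198 0.43985715] [ 2.0843996  -2.05913444 -0.29554778]
(0.042, 0.07) (array([555.4, 288.8]), -7.4, 24.1, 11.9, 298, np.float64(0.0532))
(0.042, 0.07) (array([464. , 281.1]), -7.5, 24.4, 11.9, 256, np.float64(0.0531))
(0.042, 0.07) (array([459.1, 371.4]), 8.8, 23.8, 12.1, 281, np.float64(0.053))
(0.016, 0.034) (array([555.4, 288.7]), -7.3, 63.9, 40.0, 1834, np.float64(0.0225))
(0.016, 0.034) (array([464., 281.]), -7.6, 64.2, 40.0, 1510, np.float64(0.0228))
(0.016, 0.034) (array([459.1, 371.5]), 8.5, 64.0, 40.6, 1456, np.float64(0.0273))
```

View pics/w1.png

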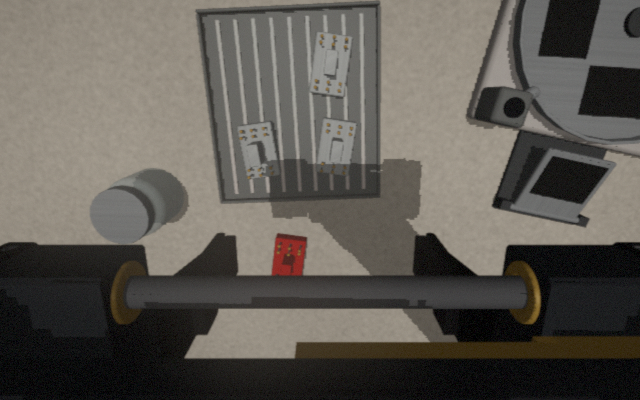

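Request:
{"api": "move_arm", "payload": {
  "increments": "15 -0.4 -20 0 0 -1.1 60;15 -0.4 -20 0 0 -1.2 60;15 -0.4 -20 0 0 -1.2 60;15 -0.4 -20 0 0 -1.1 60;15 -0.4 -20 0 0 -1.2 60;16 -0.4 -20 0 0 -1.2 60;16 -0.4 -20 0 0 -1.1 60;0 0 0 0 0 0 60",
  "grip_force": 25
}}

```text
time: 4.83
position: [0.5586, 0.2784, 0.1337]
tool_rot: [3.129, -0.223, -0.008]
ft_force: [-0.4, -1.0, -0.6]
grip_width: 0.759
grip_force: 0.0
```

Request:
{"api": "move_arm", "payload": {
  "increments": "0 0 -10 0 0 0 60;0 0 -10 0 0 0 60;0 0 -10 0 0 0 60;0 0 -10 0 0 0 60;0 0 0 0 0 0 60;0 0 0 0 0 0 60;0 0 0 0 0 0 60;0 0 0 0 0 0 60"
}}

```text
time: 5.5
position: [0.5575, 0.2838, 0.0994]
tool_rot: [-3.134, 0.214, -0.002]
ft_force: [0.6, 0.6, 0.8]
grip_width: 0.767
grip_force: 0.0
```

Request:
{"api": "move_arm", "payload": {
  "increments": "-1 2.4 -18 0 0 0 60;-1 2.4 -18 0 0 0 60;0 0 -18 0 0 0 60;0 0 -12 0 0 0 60;0 0 -6 0 0 0 60;0 0 0 0 0 0 60;0 0 0 0 0 0 255;0 0 0 0 0 0 255"
}}

```text
time: 6.17
position: [0.556, 0.2887, 0.0278]
tool_rot: [-3.133, 0.215, -0.002]
ft_force: [0.5, 0.5, 0.3]
grip_width: 0.685
grip_force: 0.0
```

Request:
{"api": "move_arm", "payload": {
  "increments": "0 0 0 0 0 0 255;0 0 0 0 0 0 255;0 0 0 0 0 0 255;0 0 0 0 0 0 255;0 0 0 0 0 0 255;0 0 5 0 0 0 255;0 0 10 0 0 0 255;0 0 15 0 0 0 255"
}}

```text
time: 6.83
position: [0.5543, 0.2877, 0.0564]
tool_rot: [3.133, -0.214, -0.004]
ft_force: [-0.6, -0.7, -2.0]
grip_width: 0.135
grip_force: 25.0
```

Request:
{"api": "move_arm", "payload": {
  "increments": "-2 -5 20 0 0 0 255;-4 -10 20 0 0 0 255;-4 -20 20 0 0 0 255;-4 -20 20 0 0 0 255;-4 -20 20 0 0 0 255;-4 -20 20 0 0 0 255;-4 -20 20 0 0 0 255;-4 -20 20 0 0 0 255"
}}

```text
time: 7.5
position: [0.5247, 0.1528, 0.2189]
tool_rot: [3.134, -0.213, 0.002]
ft_force: [-0.3, -0.4, -0.9]
grip_width: 0.135
grip_force: 25.0
```

Request:
{"api": "move_arm", "payload": {
  "increments": "-4 -25 0 0 0 0 255;-4 -25 0 0 0 0 255;-4 -25 0 0 0 0 255;-4 -25 0 0 0 0 255;-4 -25 0 0 0 0 255;-4 -20 0 0 0 0 255;0 -10 0 0 0 0 255;0 0 0 0 0 0 255"
}}

```text
time: 8.17
position: [0.5013, -0.0042, 0.2174]
tool_rot: [3.132, -0.221, 0.002]
ft_force: [-0.7, 0.9, -1.3]
grip_width: 0.136
grip_force: 25.0
```

```bash
python3 - <<'E'
from h import *
s=ctrl.get_state(); print(s["position"],s["tool_rot"],s["grip_width"],s["grip_force"])
w=ctrl.get_image("wrist"); save(w,"w2"); C=cloud(w); print(w["position"])
x,y,z=C[...,0],C[...,1],C[...,2]; v=w["frame"].max(-1)
sel=(abs(x-.6)<.13)&(abs(y+.013)<.13)
# pads: dark at floor height
m=sel&(v<45)&(abs(z-.046)<.006)
n,l,st,_=cv2.connectedComponentsWithStats(cv2.morphologyEx(m.astype(np.uint8),cv2.MORPH_OPEN,np.ones((3,3),np.uint8)))
for i in range(1,n):
    P=C[l==i]
    if len(P)>150: print("pad",cv2.minAreaRect((P[:,:2]*1000).astype(np.float32)),len(P),np.median(P[:,2]))
m=sel&(z>.051)&(z<.058)
P=C[m][:,:2]; 
from scipy.optimize import least_squares
f=least_squares(lambda q:np.hypot(P[:,0]-q[0],P[:,1]-q[1])-q[2],[.6,-.013,.12],loss="soft_l1",f_scale=.001); print("rim",f.x,len(P))
for zz in (.1,.115): 
    k=(abs(x-.7)<.05)&(abs(y+.02)<.05)&(z>zz)&(z<.16); print("knob",C[k].mean(0),C[k].min(0),C[k].max(0),k.sum())
for r in rects(C,(abs(x-.43)<.08)&(abs(y-.02)<.08),.02,.06): print("pedal",r)
E
```

```text
[ 0.50128776 -0.00421986  0.21744554] [ 3.13219810e+00 -2.20584473e-01  1.79745923e-03] 0.13582727103994627 24.984135031700134
[ 0.57749213 -0.01373056  0.37863824]
pad ((594.2045288085938, -86.61842346191406), (47.885231018066406, 72.37283325195312), 87.61320495605469) 4055 0.044549458254657504
pad ((511.3458557128906, -24.872459411621094), (51.3837776184082, 13.69331169128418), 82.41388702392578) 589 0.044562633599316004
rim [ 0.59701917 -0.01849652  0.11859175] 2810<stdin>:17: RuntimeWarning: Mean of empty slice.
  ret = um.true_divide(
Traceback (most recent call last):
ValueError: zero-size array to reduction operation minimum which has no identity
```

View pics/w2.png

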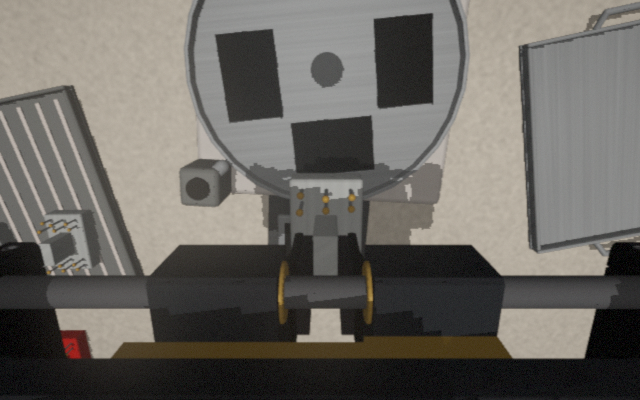

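Request:
{"api": "move_arm", "payload": {
  "increments": "24.6 12.7 -12 0 0 1.4 255;24.6 12.7 -12 0 0 1.3 255;24.6 12.7 -12 0 0 1.4 255;24.7 12.7 -12 0 0 1.3 255;0 0 -20 0 0 0 255;0 0 -20 0 0 0 255;0 0 -20 0 0 0 255;0 0 -12 0 0 0 255"
}}

```text
time: 8.88
position: [0.5987, 0.0521, 0.0946]
tool_rot: [-3.139, 0.061, 0.004]
ft_force: [-1.3, 0.1, -2.3]
grip_width: 0.136
grip_force: 25.0
```

Request:
{"api": "move_arm", "payload": {
  "increments": "0 0 -10 0 0 0 255;0 0 -8 0 0 0 255;0 0 -5 0 0 0 255;0 0 -3 0 0 0 255;0 0 -2 0 0 0 255;0 0 -1 0 0 0 255;0 0 0 0 0 0 255;0 0 0 0 0 0 255"
}}

```text
time: 9.55
position: [0.606, 0.0506, 0.076]
tool_rot: [3.141, -0.067, 0.021]
ft_force: [-3.7, -1.6, 29.0]
grip_width: 0.137
grip_force: 25.0
```

Request:
{"api": "move_arm", "payload": {
  "increments": "0 0 10 0 0 0 255;0 0 5 0 0 0 255;0 0 0 0 0 0 255;0 0 0 0 0 0 255;0 0 0 0 0 0 255;0 0 0 0 0 0 255;0 0 0 0 0 0 255;0 0 0 0 0 0 255"
}}

```text
time: 10.22
position: [0.5993, 0.049, 0.082]
tool_rot: [-3.141, 0.067, 0.002]
ft_force: [0.2, 0.3, -0.7]
grip_width: 0.133
grip_force: 24.9
```

```bash
python3 - <<'E'
from h import *
s=ctrl.get_state(); print(s["position"],s["tool_rot"],s["grip_width"],s["ft_force"])
p=ctrl.get_image("scene"); w=ctrl.get_image("wrist")
a=cv2.resize(p["frame"][130:290,200:400],(500,400)); b=cv2.resize(w["frame"],(640,400))[:, :]
cv2.imwrite("pics/c2.png",cv2.resize(np.hstack([a,b])[...,::-1],(798,280)))
C=cloud(p); x,y,z=C[...,0],C[...,1],C[...,2]
for n,q in (("scene",C),("wrist",cloud(w))):
    x,y,z=q[...,0],q[...,1],q[...,2]
    k=(abs(x-.6)<.08)&(abs(y-.05)<.06)&(z>.03)&(z<.2)
    for zz in np.arange(.04,.13,.01):
        P=q[k&(z>zz)&(z<zz+.01)]; 
        if len(P): print(n,zz.round(2),len(P),P.min(0).round(3),P.max(0).round(3))
E
```

```text
[0.59930746 0.04902805 0.08196232] [-3.14078029e+00  6.65500429e-02  1.73435697e-03] 0.13255107202011773 [ 0.2213074   0.27607612 -0.65809248]
scene 0.04 918 [ 0.52 -0.01  0.04] [0.68 0.11 0.05]
scene 0.05 179 [ 0.522 -0.009  0.05 ] [0.679 0.109 0.06 ]
scene 0.06 205 [0.525 0.03  0.06 ] [0.629 0.11  0.07 ]
scene 0.07 53 [0.52  0.037 0.07 ] [0.622 0.109 0.079]
scene 0.08 49 [0.569 0.037 0.08 ] [0.623 0.067 0.09 ]
scene 0.09 46 [0.587 0.037 0.091] [0.613 0.066 0.1  ]
scene 0.1 44 [0.59  0.034 0.1  ] [0.613 0.067 0.11 ]
scene 0.11 43 [0.593 0.033 0.11 ] [0.613 0.07  0.12 ]
scene 0.12 39 [0.591 0.029 0.12 ] [0.612 0.071 0.13 ]
wrist 0.04 24616 [ 0.52  -0.01   0.041] [0.68  0.099 0.05 ]
wrist 0.05 1873 [ 0.59 -0.01  0.05] [0.68  0.103 0.06 ]
wrist 0.06 3082 [0.593 0.029 0.06 ] [0.629 0.07  0.07 ]
wrist 0.07 333 [0.607 0.034 0.07 ] [0.624 0.063 0.08 ]
wrist 0.08 761 [0.569 0.034 0.08 ] [0.624 0.064 0.09 ]
wrist 0.09 1088 [0.598 0.034 0.09 ] [0.613 0.064 0.1  ]
wrist 0.1 568 [0.6   0.033 0.1  ] [0.613 0.065 0.11 ]
wrist 0.11 519 [0.609 0.034 0.11 ] [0.613 0.065 0.12 ]
wrist 0.12 359 [0.589 0.036 0.12 ] [0.613 0.063 0.13 ]
```

View pics/c2.png

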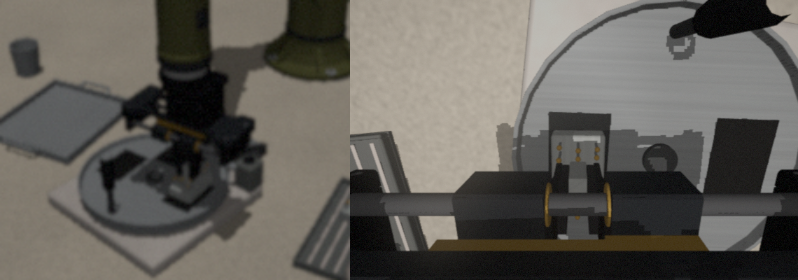

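```bash
python3 - <<'E'
from h import *
w=ctrl.get_image("wrist"); q=cloud(w); x,y,z=q[...,0],q[...,1],q[...,2]
k=(abs(x-.618)<.015)&(abs(y-.05)<.022)&(z>.058)&(z<.072)
P=q[k]; print(np.percentile(P[:,2],[10,50,90]),P[:,0].min(),P[:,0].max(),P[:,1].min(),P[:,1].max())
A=np.c_[P[:,:2]-P[:,:2].mean(0),np.ones(len(P))]; print(np.linalg.lstsq(A,P[:,2],rcond=None)[0])
k=(abs(x-.6)<.06)&(abs(y)<.02)&(z<.06)&(z>.03);print(np.median(z[k]))
E
```

```text
[0.06581963 0.06753141 0.06852774] 0.6030264045869073 0.6287383628551867 0.028892322076753494 0.06952709371084322
[-0.12018476  0.00415153  0.06715093]
0.044005442910709236
```

Request:
{"api": "move_arm", "payload": {
  "increments": "0 0 -2 0 0 0 255;0 0 -2 0 0 0 255;0 0 -1 0 0 0 255;0 0 -1 0 0 0 255;0 0 0 0 0 0 190;0 0 0 0 0 0 170;0 0 0 0 0 0 150;0 0 0 0 0 0 150",
  "grip_force": 25
}}

```text
time: 11.03
position: [0.5999, 0.0491, 0.0768]
tool_rot: [3.141, -0.067, 0.001]
ft_force: [0.1, 0.1, 0.4]
grip_width: 0.349
grip_force: 0.0
```

Request:
{"api": "move_arm", "payload": {
  "increments": "0 0 0 0 0 0 140;0 0 10 0 0 0 130;0 0 20 0 0 0 130;0 0 30 0 0 0 130;0 0 30 0 0 0 130;0 0 30 0 0 0 130;0 0 0 0 0 0 130;0 0 0 0 0 0 130"
}}

```text
time: 11.7
position: [0.6011, 0.0495, 0.1996]
tool_rot: [3.141, -0.066, 0.008]
ft_force: [0.1, -1.0, -0.4]
grip_width: 0.487
grip_force: 0.0
```

```bash
python3 - <<'E'
from h import *
s=ctrl.get_state(); print(s["position"],s["tool_rot"],s["grip_width"])
p=ctrl.get_image("top"); q=cloud(p)
for b in ((.08,.12),(.058,.072)):
    for r in rects(q,(abs(q[...,0]-.6)<.09)&(abs(q[...,1]-.05)<.06),*b,minpts=8,k=1): print("top",r)
q2=cloud(ctrl.get_image("scene")); x,y,z=q2[...,0],q2[...,1],q2[...,2]
for b in ((.08,.11),(.058,.072)):
    for r in rects(q2,(abs(x-.6)<.05)&(abs(y-.05)<.05),*b,minpts=8,k=3): print("sc",r)
E
```

```text
[0.60111008 0.04952573 0.19959721] [ 3.1407092  -0.06640404  0.0078009 ] 0.48684857423666106
top (array([525.4,  90.3]), -60.5, 21.1, 15.8, 15, np.float64(0.0715))
sc (array([599.3,  51.1]), 10.5, 33.9, 16.0, 59, np.float64(0.0952))
sc (array([596.1,  51.4]), -2.7, 66.6, 39.7, 190, np.float64(0.0695))
```

Request:
{"api": "move_arm", "payload": {
  "increments": "-21 30 8 0 0 -0.6 0;-21 30 8 0 0 -0.6 0;-21 30 8 0 0 -0.6 0;-21 30 8 0 0 -0.6 0;-21 30 8 0 0 -0.6 0;-21 30 8 0 0 -0.6 0;-21 30 8 0 0 -0.6 0;-21 30 8 0 0 -0.6 0",
  "grip_force": 40
}}

```text
time: 12.47
position: [0.4298, 0.2896, 0.2598]
tool_rot: [3.134, -0.199, -0.003]
ft_force: [0.2, 1.7, -0.4]
grip_width: 0.97
grip_force: 0.0
```

Request:
{"api": "move_arm", "payload": {
  "increments": "0 0 0 0 0 0 0;0 0 0 0 0 0 0;0 0 0 0 0 0 0;0 0 0 0 0 0 0;0 0 0 0 0 0 0;0 0 0 0 0 0 0;0 0 0 0 0 0 0;0 0 0 0 0 0 0"
}}

```text
time: 13.13
position: [0.432, 0.2886, 0.2604]
tool_rot: [3.135, -0.2, -0.001]
ft_force: [0.1, -0.3, 0.2]
grip_width: 1.002
grip_force: 0.0
```

```bash
cat > st.py <<'E'
from h import *
import sys
x0,x1,y0,y1,zf=map(float,sys.argv[1:6]); cam=sys.argv[6] if len(sys.argv)>6 else "wrist"
s=ctrl.get_state(); print(s["time"],s["position"].round(4),np.degrees(2*np.arctan2(s["tool_rot"][1],s["tool_rot"][0])).round(1),s["grip_width"].round(3))
q=cloud(ctrl.get_image(cam)); x,y=q[...,0],q[...,1]
for b in ((zf+.036,zf+.056),(zf+.012,zf+.026)):
    for r in rects(q,(x>x0)&(x<x1)&(y>y0)&(y<y1),*b): print(b,*r)
E
python3 st.py .38 .64 .2 .44 .005
```

```text
Traceback (most recent call last):
  File "st.py", line 4, in <module>
    s=ctrl.get_state(); print(s["time"],s["position"].round(4),np.degrees(2*np.arctan2(s["tool_rot"][1],s["tool_rot"][0])).round(1),s["grip_width"].round(3))
                                                                                                                                    ^^^^^^^^^^^^^^^^^^^^^
AttributeError: 'float' object has no attribute 'round'
```

```bash
sed -i 's/s\["grip_width"\].round(3)/round(s["grip_width"],3)/' st.py; python3 st.py .38 .64 .2 .44 .005
```

```text
13.1333 [0.432  0.2886 0.2604] -7.3 1.002
(0.040999999999999995, 0.061) [464.1 280.9] -7.2 23.8 11.4 288 0.0533
(0.040999999999999995, 0.061) [459.  371.4] 10.1 24.1 12.2 322 0.0531
(0.017, 0.031) [464.2 280.9] -6.6 63.3 39.5 1658 0.0223
(0.017, 0.031) [458.9 371.3] 9.0 64.1 40.4 1540 0.023
```

Request:
{"api": "move_arm", "payload": {
  "increments": "8 -2.2 -20 0 0 0 60;8 -2.2 -25 0 0 0 60;8 -2.2 -30 0 0 0 60;8.2 -2.1 -30 0 0 0 60;0 0 -30 0 0 0 60;0 0 -30 0 0 0 60;0 0 -30 0 0 0 60;0 0 -15 0 0 0 60"
}}

```text
time: 13.85
position: [0.462, 0.2789, 0.0469]
tool_rot: [3.133, -0.198, -0.007]
ft_force: [-0.9, -1.0, 0.2]
grip_width: 0.769
grip_force: 0.0
```

Request:
{"api": "move_arm", "payload": {
  "increments": "0 0 -10 0 0 0 60;0 0 -8 0 0 0 60;0 0 -4 0 0 0 60;0 0 -3.5 0 0 0 60;0 0 0 0 0 0 60;0 0 0 0 0 0 60;0 0 0 0 0 0 255;0 0 0 0 0 0 255"
}}

```text
time: 14.52
position: [0.4644, 0.2806, 0.0258]
tool_rot: [-3.135, 0.198, -0.002]
ft_force: [0.5, 0.3, 0.6]
grip_width: 0.686
grip_force: 0.0
```

Request:
{"api": "move_arm", "payload": {
  "increments": "0 0 0 0 0 0 255;0 0 0 0 0 0 255;0 0 0 0 0 0 255;0 0 0 0 0 0 255;0 0 0 0 0 0 255;0 0 0 0 0 0 255;0 0 6 0 0 0 255;0 0 10 0 0 0 255"
}}

```text
time: 15.18
position: [0.463, 0.2799, 0.0407]
tool_rot: [3.134, -0.198, -0.004]
ft_force: [0.6, -0.1, -0.7]
grip_width: 0.136
grip_force: 40.0
```

Request:
{"api": "move_arm", "payload": {
  "increments": "0 0 20 0 0 0 255;2 -10 20 0 0 0 255;4 -20 20 0 0 0 255;5 -22 20 0 0 0.8 255;5 -22 20 0 0 0.8 255;5 -22 20 0 0 0.8 255;5 -22 0 0 0 0.8 255;5 -22 0 0 0 0.8 255"
}}

```text
time: 15.85
position: [0.496, 0.1398, 0.1635]
tool_rot: [3.14, -0.087, 0.006]
ft_force: [0.1, 0.4, -1.3]
grip_width: 0.137
grip_force: 40.0
```

Request:
{"api": "move_arm", "payload": {
  "increments": "5 -25 0 0 0 0.8 255;5 -25 0 0 0 0 255;5 -25 0 0 0 0 255;5 -25 0 0 0 0 255;5 -22 0 0 0 0 255;5 -20 0 0 0 0 255;4 -10 0 0 0 0 255;0 -4.6 0 0 0 0 255"
}}

```text
time: 16.52
position: [0.5295, -0.0181, 0.1616]
tool_rot: [3.141, -0.071, 0.001]
ft_force: [0.4, 0.4, -0.9]
grip_width: 0.134
grip_force: 40.0
```

Request:
{"api": "move_arm", "payload": {
  "increments": "0 0 -5 0 0 0 255;0 0 -10 0 0 0 255;0 0 -15 0 0 0 255;0 0 -15 0 0 0 255;0 0 -10 0 0 0 255;0 0 -5 0 0 0 255;0 0 0 0 0 0 255;0 0 0 0 0 0 255"
}}

```text
time: 17.18
position: [0.5288, -0.0155, 0.1011]
tool_rot: [-3.141, 0.065, 0.0]
ft_force: [-0.5, 0.3, -0.4]
grip_width: 0.134
grip_force: 40.0
```

```bash
cat > hand.py <<'E'
from h import *
s=ctrl.get_state(); t=s["position"]; yaw=2*np.arctan2(s["tool_rot"][1],s["tool_rot"][0])
yaw=(yaw+np.pi/2)%np.pi-np.pi/2
print(t.round(4),np.degrees(yaw).round(1),round(s["grip_width"],3),s["ft_force"].round(1))
q=cloud(ctrl.get_image("wrist"))-t; c,d=np.cos(yaw),np.sin(yaw)
X=q[...,0]*c+q[...,1]*d; Y=-q[...,0]*d+q[...,1]*c; Z=q[...,2]
k=(X>.013)&(X<.034)&(abs(Y)<.018)&(Z>-.03)&(Z<.004)
P=np.c_[X[k],Y[k],Z[k]]; m=np.median(P[:,2]); P=P[abs(P[:,2]-m)<.004]
A=np.c_[P[:,:2],np.ones(len(P))]; f=np.linalg.lstsq(A,P[:,2],rcond=None)[0]
print("foot top rel TCP at 0:",f[2].round(4),"slopes",f[:2].round(3),"underside z",(t[2]+f[2]-.018).round(4),len(P),"Xmax",P[:,0].max().round(4))
E
python3 hand.py; python3 st.py .54 .66 0 .1 .045
```

```text
[ 0.5288 -0.0155  0.1011] -2.4 0.134 [-0.5  0.3 -0.4]
foot top rel TCP at 0: -0.0114 slopes [-0.038  0.004] underside z 0.0717 2419 Xmax 0.0333
17.2333 [ 0.5293 -0.0158  0.1016] 357.6 0.135
(0.08099999999999999, 0.101) [595.7  49.7] -2.8 23.5 13.0 1725 0.0938
(0.08099999999999999, 0.101) [551.7   2. ] -2.0 23.3 4.5 356 0.0903
(0.056999999999999995, 0.071) [595.9  49.5] -2.3 63.3 40.1 6041 0.0655
```

Request:
{"api": "move_arm", "payload": {
  "increments": "0 0 -6 0 0 0 255;0 0 -7 0 0 0 255;0 0 -5 0 0 0 255;0 0 -4 0 0 0 255;0 0 -2 0 0 0 255;0 0 0 0 0 0 255;0 0 0 0 0 0 255;0 0 0 0 0 0 255"
}}

```text
time: 17.95
position: [0.5291, -0.0162, 0.0773]
tool_rot: [3.141, -0.066, 0.0]
ft_force: [0.4, -0.3, -1.0]
grip_width: 0.138
grip_force: 40.0
```

```bash
python3 hand.py
```

```text
[ 0.5291 -0.0162  0.0773] -2.4 0.138 [ 0.4 -0.3 -1. ]
foot top rel TCP at 0: -0.0113 slopes [-0.04   0.006] underside z 0.0479 2425 Xmax 0.0334
```

Not slipping further; lower 2 mm and release.

Request:
{"api": "move_arm", "payload": {
  "increments": "0 0 -1 0 0 0 255;0 0 -1 0 0 0 255;0 0 0 0 0 0 255;0 0 0 0 0 0 200;0 0 0 0 0 0 190;0 0 0 0 0 0 170;0 0 0 0 0 0 150;0 0 0 0 0 0 140"
}}

```text
time: 18.67
position: [0.529, -0.0162, 0.0752]
tool_rot: [3.141, -0.066, 0.0]
ft_force: [-0.1, -0.8, 0.5]
grip_width: 0.387
grip_force: 0.0
```

Request:
{"api": "move_arm", "payload": {
  "increments": "0 0 0 0 0 0 130;0 0 10 0 0 0 130;0 0 20 0 0 0 130;0 0 30 0 0 0 130;0 0 30 0 0 0 130;0 0 30 0 0 0 130;-10 20 10 0 0 0 130;-10 30 10 0 0 0 130"
}}

```text
time: 19.33
position: [0.5101, 0.0312, 0.2176]
tool_rot: [3.14, -0.076, 0.005]
ft_force: [-0.1, 0.8, -0.3]
grip_width: 0.494
grip_force: 0.0
```

Request:
{"api": "move_arm", "payload": {
  "increments": "-11 33 10 0 0 1.5 0;-11 33 10 0 0 1.5 0;-11 33 10 0 0 1.5 0;-11 33 5 0 0 1.5 0;-11 33 0 0 0 1.5 0;-11 33 0 0 0 1.5 0;-11 33 0 0 0 1.5 0;-11 33 0 0 0 1.5 0"
}}

```text
time: 20.0
position: [0.4201, 0.2993, 0.2512]
tool_rot: [3.13, 0.264, 0.003]
ft_force: [0.3, 0.6, -1.1]
grip_width: 0.971
grip_force: 0.0
```

Request:
{"api": "move_arm", "payload": {
  "increments": "0 33 0 0 0 0 0;0 20 0 0 0 0 0;0 0 0 0 0 0 0;0 0 0 0 0 0 0;0 0 0 0 0 0 0;0 0 0 0 0 0 0;0 0 0 0 0 0 0;0 0 0 0 0 0 0"
}}

```text
time: 20.67
position: [0.4215, 0.3495, 0.2503]
tool_rot: [3.13, 0.258, 0.001]
ft_force: [-0.1, 0.0, 0.5]
grip_width: 0.999
grip_force: 0.0
```

```bash
python3 st.py .38 .64 .2 .44 .005; python3 st.py .48 .7 -.12 .1 .045 scene
```

```text
20.6667 [0.4215 0.3495 0.2503] 9.4 0.999
(0.040999999999999995, 0.061) [455.2 370.8] 8.6 32.0 11.8 320 0.0531
(0.017, 0.031) [458.8 371.8] 9.3 63.9 39.7 1763 0.0222
20.7167 [0.4214 0.3497 0.2502] 9.5 1.003
(0.08099999999999999, 0.101) [562.4 -15.3] 0.4 27.4 12.5 48 0.0944
(0.08099999999999999, 0.101) [599.5  51.4] 11.0 36.6 16.5 57 0.0944
(0.056999999999999995, 0.071) [582.3  23.2] 64.4 121.4 71.6 359 0.0682
(0.056999999999999995, 0.071) [527.7  90.2] -82.1 18.0 8.5 28 0.0704
```

Request:
{"api": "move_arm", "payload": {
  "increments": "9 5.5 -20 0 0 0 60;9 5.5 -25 0 0 0 60;9 5.5 -25 0 0 0 60;10.5 5.4 -25 0 0 0 60;0 0 -25 0 0 0 60;0 0 -25 0 0 0 60;0 0 -25 0 0 0 60;0 0 -20 0 0 0 60"
}}

```text
time: 21.43
position: [0.4581, 0.3717, 0.0581]
tool_rot: [3.13, 0.261, -0.002]
ft_force: [0.3, 0.1, 0.9]
grip_width: 0.764
grip_force: 0.0
```

Request:
{"api": "move_arm", "payload": {
  "increments": "0 0 -10 0 0 0 60;0 0 -10 0 0 0 60;0 0 -6 0 0 0 60;0 0 -4 0 0 0 60;0 0 -2 0 0 0 60;0 0 0 0 0 0 60;0 0 0 0 0 0 255;0 0 0 0 0 0 255"
}}

```text
time: 22.1
position: [0.4588, 0.373, 0.0288]
tool_rot: [-3.13, -0.262, -0.002]
ft_force: [0.2, 0.0, 0.6]
grip_width: 0.682
grip_force: 0.0
```

Request:
{"api": "move_arm", "payload": {
  "increments": "0 0 0 0 0 0 255;0 0 0 0 0 0 255;0 0 0 0 0 0 255;0 0 0 0 0 0 255;0 0 0 0 0 0 255;0 0 0 0 0 0 255;0 0 6 0 0 0 255;0 0 10 0 0 0 255"
}}

```text
time: 22.77
position: [0.4577, 0.3719, 0.0435]
tool_rot: [3.129, 0.262, -0.003]
ft_force: [-0.6, -0.6, -1.4]
grip_width: 0.133
grip_force: 40.0
```

```bash
python3 hand.py
```

```text
[0.4577 0.3719 0.0435] 9.6 0.133 [-0.6 -0.6 -1.4]
foot top rel TCP at 0: -0.0144 slopes [-0.044 -0.003] underside z 0.0112 2434 Xmax 0.0336
```

Request:
{"api": "move_arm", "payload": {
  "increments": "0 0 -3 0 0 0 255;0 0 -3 0 0 0 255;0 0 0 0 0 0 255;0 0 0 0 0 0 180;0 0 0 0 0 0 180;0 0 0 0 0 0 180;0 0 -5 0 0 0 180;0 0 -5 0 0 0 180"
}}

```text
time: 23.48
position: [0.4587, 0.3729, 0.028]
tool_rot: [-3.13, -0.262, -0.001]
ft_force: [0.1, 0.0, -0.7]
grip_width: 0.285
grip_force: 0.0
```

Request:
{"api": "move_arm", "payload": {
  "increments": "0 0 0 0 0 0 180;0 0 0 0 0 0 180;0 0 0 0 0 0 255;0 0 0 0 0 0 255;0 0 0 0 0 0 255;0 0 0 0 0 0 255;0 0 0 0 0 0 255;0 0 0 0 0 0 255"
}}

```text
time: 24.15
position: [0.4585, 0.3727, 0.0283]
tool_rot: [3.131, 0.262, 0.0]
ft_force: [0.3, -0.6, 1.5]
grip_width: 0.134
grip_force: 40.0
```

Request:
{"api": "move_arm", "payload": {
  "increments": "0 0 0 0 0 0 255;0 0 0 0 0 0 255;0 0 3 0 0 0 255;0 0 8 0 0 0 255;0 0 20 0 0 0 255;0 0 20 0 0 0 255;0 0 20 0 0 0 255;0 0 20 0 0 0 255"
}}

```text
time: 24.82
position: [0.4581, 0.3727, 0.1204]
tool_rot: [3.131, 0.263, -0.0]
ft_force: [1.4, -0.0, -0.6]
grip_width: 0.132
grip_force: 40.0
```

```bash
python3 hand.py
```

```text
[0.4581 0.3727 0.1204] 9.6 0.132 [ 1.4 -0.  -0.6]
foot top rel TCP at 0: -0.0065 slopes [-0.042 -0.   ] underside z 0.0959 2519 Xmax 0.033
```

Request:
{"api": "move_arm", "payload": {
  "increments": "4 -10 20 0 0 -1.2 255;6 -20 16 0 0 -1.2 255;7 -24 10 0 0 -1.2 255;7 -24 0 0 0 -1.2 255;7 -24 0 0 0 -1.2 255;7 -24 0 0 0 -1.2 255;7 -24 0 0 0 -1.2 255;7 -24 0 0 0 -1.2 255"
}}

```text
time: 25.53
position: [0.5104, 0.1975, 0.1652]
tool_rot: [3.141, -0.002, 0.0]
ft_force: [0.4, 0.2, -1.1]
grip_width: 0.135
grip_force: 40.0
```

Request:
{"api": "move_arm", "payload": {
  "increments": "7 -24 0 0 0 -1.2 255;7 -24 0 0 0 -1.1 255;7 -24 0 0 0 0 255;7 -24 0 0 0 0 255;7 -24 0 0 0 0 255;7 -24 0 0 0 0 255;7 -24 0 0 0 0 255;7 -24 0 0 0 0 255"
}}

```text
time: 26.2
position: [0.5664, 0.0055, 0.1651]
tool_rot: [3.141, -0.063, -0.0]
ft_force: [0.8, -0.6, -1.1]
grip_width: 0.135
grip_force: 40.0
```

Request:
{"api": "move_arm", "payload": {
  "increments": "7 -24 0 0 0 0 255;7 -24 0 0 0 0 255;7 -24 0 0 0 0 255;6 -16 0 0 0 0 255;0 -5 0 0 0 0 255;0 0 -10 0 0 0 255;0 0 -15 0 0 0 255;0 0 -15 0 0 0 255"
}}

```text
time: 26.87
position: [0.5932, -0.0837, 0.1245]
tool_rot: [-3.14, 0.06, -0.001]
ft_force: [0.0, 0.3, -1.8]
grip_width: 0.137
grip_force: 40.0
```

```bash
python3 hand.py;python3 st.py .48 .7 -.06 .1 .045
```

```text
[ 0.5932 -0.0837  0.1245] -2.2 0.137 [ 0.   0.3 -1.8]
foot top rel TCP at 0: -0.0064 slopes [-0.046  0.002] underside z 0.1001 2504 Xmax 0.0329
26.9167 [ 0.5908 -0.0835  0.121 ] 357.8 0.136
(0.08099999999999999, 0.101) [692.3 -33.1] -36.3 15.8 5.0 113 0.1009
(0.08099999999999999, 0.101) [592.3  49.4] -3.4 31.9 13.5 1410 0.0937
(0.056999999999999995, 0.071) [695.2 -29.7] -34.5 9.2 3.6 119 0.0698
(0.056999999999999995, 0.071) [595.9  49.2] -2.5 64.4 40.4 4324 0.0682
(0.056999999999999995, 0.071) [584.  -18.7] 85.9 40.1 22.5 1762 0.0646
(0.056999999999999995, 0.071) [513.4  88.4] 3.5 37.2 22.0 801 0.0706
```

Request:
{"api": "move_arm", "payload": {
  "increments": "0 0 -15 0 0 0 255;0 0 -15 0 0 0 255;0 0 -10 0 0 0 255;0 0 -8 0 0 0 255;0 0 -4 0 0 0 255;0 0 0 0 0 0 255;0 0 0 0 0 0 255;0 0 0 0 0 0 255"
}}

```text
time: 27.63
position: [0.594, -0.0863, 0.0739]
tool_rot: [3.141, -0.064, 0.002]
ft_force: [-0.1, -0.2, -1.8]
grip_width: 0.133
grip_force: 40.0
```

```bash
python3 hand.py
```

```text
[ 0.594  -0.0863  0.0739] -2.3 0.133 [-0.1 -0.2 -1.8]
foot top rel TCP at 0: -0.0065 slopes [-0.041  0.002] underside z 0.0494 2499 Xmax 0.033
```

Request:
{"api": "move_arm", "payload": {
  "increments": "0 0 -2 0 0 0 255;0 0 -1.5 0 0 0 255;0 0 0 0 0 0 255;0 0 0 0 0 0 200;0 0 0 0 0 0 180;0 0 0 0 0 0 160;0 0 0 0 0 0 150;0 0 0 0 0 0 140"
}}

```text
time: 28.35
position: [0.5935, -0.0864, 0.0698]
tool_rot: [3.141, -0.064, 0.0]
ft_force: [-0.2, 0.5, -0.5]
grip_width: 0.402
grip_force: 0.0
```

Request:
{"api": "move_arm", "payload": {
  "increments": "0 0 0 0 0 0 140;0 0 10 0 0 0 140;0 0 20 0 0 0 140;0 0 30 0 0 0 140;0 0 30 0 0 0 140;-10 0 30 0 0 0 140;-20 10 10 0 0 0 200;-30 15 0 0 0 0 255"
}}

```text
time: 29.02
position: [0.5365, -0.062, 0.2036]
tool_rot: [-3.141, 0.067, -0.012]
ft_force: [0.0, 0.0, 1.1]
grip_width: 0.373
grip_force: 0.0
```

Request:
{"api": "move_arm", "payload": {
  "increments": "-30 15 0 0 0 0 255;-30 15 0 0 0 0 255;-20 10 0 0 0 0 255;-10 10 0 0 0 0 255;0 5 0 0 0 0 255;0 0 0 0 0 0 255;0 0 0 0 0 0 255;0 0 0 0 0 0 255"
}}

```text
time: 29.68
position: [0.4442, -0.0067, 0.1999]
tool_rot: [-3.14, 0.064, -0.001]
ft_force: [0.4, 0.2, -0.1]
grip_width: 0.008
grip_force: 0.0
```

```bash
python3 st.py .48 .72 -.13 .1 .045; python3 - <<'E'
from h import *
for cam in ("wrist","top","scene"):
    p=ctrl.get_image(cam); q=cloud(p); x,y,z=q[...,0],q[...,1],q[...,2]
    k=(abs(x-.43)<.07)&(abs(y-.01)<.08)&(z>.008)&(z<.06); v=p["frame"].max(-1)
    print(cam,k.sum())
    if k.sum()>20:
        m=cv2.morphologyEx((k&(v<60)).astype(np.uint8),cv2.MORPH_OPEN,np.ones((2,2),np.uint8))>0
        for nm,mm in (("all",k),("dark",m)):
            P=q[mm]
            if len(P)>10:
                print(nm,len(P),P.min(0).round(3),P.max(0).round(3),np.median(P,0).round(3),cv2.minAreaRect((P[:,:2]*1000).astype(np.float32)))
                A=np.c_[P[:,:2]-[.43,.01],np.ones(len(P))]; print(np.linalg.lstsq(A,P[:,2],rcond=None)[0].round(3))
    if cam!="scene": save(p,"ped_"+cam,None if cam=="wrist" else (260,130,400,240),1 if cam=="wrist" else 4)
E
```

```text
29.6833 [ 0.4442 -0.0067  0.1999] 357.7 0.008
(0.08099999999999999, 0.101) [583.8  49.5] -83.1 11.3 2.0 88 0.0931
(0.08099999999999999, 0.101) [562.1 -17.7] -2.3 23.8 11.7 674 0.0941
(0.056999999999999995, 0.071) [577.4  50.4] 87.6 40.2 27.8 1795 0.0642
(0.056999999999999995, 0.071) [559.6 -17.5] -2.3 57.6 40.1 3254 0.0632
(0.056999999999999995, 0.071) [573.5 -85. ] 86.9 40.6 24.2 1657 0.0644
(0.056999999999999995, 0.071) [514.1  89. ] 1.3 40.3 20.8 546 0.0707
wrist 11077
all 11077 [ 0.372 -0.07   0.008] [0.5   0.09  0.056] [0.453 0.008 0.041] ((436.0538024902344, 9.966781616210938), (127.8747787475586, 159.85488891601562), 0.007437035907059908)
[ 0.146 -0.037  0.034]
dark 3341 [ 0.367 -0.033 -0.   ] [0.521 0.075 0.361] [0.431 0.013 0.039] ((436.5223388671875, 28.413772583007812), (155.99021911621094, 102.78807830810547), 8.611930847167969)
[ 0.798 -0.23   0.04 ]
top 5
scene 593
all 593 [ 0.373 -0.069  0.008] [0.5   0.081 0.057] [0.45  0.013 0.043] ((438.708984375, 6.449012756347656), (142.63034057617188, 127.02568054199219), 85.40796661376953)
[ 0.243 -0.06   0.033]
dark 274 [ 0.373 -0.025 -0.002] [1.281 0.502 0.702] [0.421 0.03  0.033] ((833.3690185546875, 228.63406372070312), (1042.298095703125, 111.59510803222656), 25.281538009643555)
[0.735 0.027 0.037]
```

View pics/ped_wrist.png

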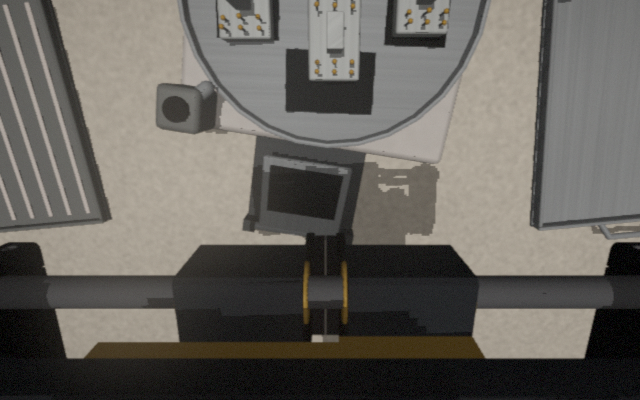

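```bash
python3 - <<'E'
from h import *
p=ctrl.get_image("wrist"); q=cloud(p); v=p["frame"].max(-1)
for u,w in ((304,190),(285,175),(325,183),(290,205),(320,210),(265,157),(350,169),(308,162),(302,166),(260,228),(300,232),(318,163)):
    print((u,w),q[w,u].round(4),v[w,u])
m=np.zeros(v.shape,bool); m[170:214,272:338]=1
m&=(v<40); P=q[m]; P=P[(P[:,2]>.02)&(P[:,2]<.05)]
print(P.mean(0),cv2.minAreaRect((P[:,:2]*1000).astype(np.float32)))
A=np.c_[P[:,:2]-P[:,:2].mean(0),np.ones(len(P))]; f=np.linalg.lstsq(A,P[:,2],rcond=None)[0]; print(f,np.arctan(np.hypot(*f[:2])),np.degrees(np.arctan2(f[1],f[0])))
E
```

```text
(304, 190) [0.4353 0.0145 0.0394] 32
(285, 175) [0.4511 0.0305 0.0437] 42
(325, 183) [ 0.4424 -0.0052  0.0448] 35
(290, 205) [0.4199 0.029  0.0351] 39
(320, 210) [0.4133 0.0008 0.0338] 27
(265, 157) [0.4687 0.0465 0.047 ] 126
(350, 169) [ 0.4547 -0.0281  0.0459] 78
(308, 162) [0.4623 0.0091 0.0449] 109
(302, 166) [0.4593 0.0145 0.0469] 124
(260, 228) [0.3928 0.0624 0.0217] 81
(300, 232) [0.3874 0.0223 0.0232] 83
(318, 163) [4.608e-01 3.000e-04 4.380e-02] 95
[0.43115414 0.00649169 0.03927419] ((432.2854309082031, 13.72415542602539), (59.2780647277832, 44.84794998168945), 88.68541717529297)
[ 0.32942148 -0.06507903  0.03927419] 0.3239584073847841 -11.17519821491369
```

Request:
{"api": "move_arm", "payload": {
  "increments": "1 5 -15 0 0 0 255;1 5 -25 0 0 0 255;1 5 -25 0 0 0 255;0 3 -25 0 0 0 255;0 0 -25 0 0 0 255;0 0 -18 0 0 0 255;0 0 -8 0 0 0 255;0 0 0 0 0 0 255"
}}

```text
time: 30.6
position: [0.4449, 0.0119, 0.0569]
tool_rot: [-3.139, 0.063, 0.006]
ft_force: [-0.5, 0.3, 0.4]
grip_width: 0.007
grip_force: 0.0
```

Request:
{"api": "move_arm", "payload": {
  "increments": "0 0 -5 0 0 0 255;0 0 -5 0 0 0 255;0 0 -5 0 0 0 255;0 0 -5 0 0 0 255;0 0 -4 0 0 0 255;0 0 -4 0 0 0 255;0 0 0 0 0 0 255;0 0 0 0 0 0 255"
}}

```text
time: 31.27
position: [0.4496, 0.0111, 0.0322]
tool_rot: [3.14, -0.064, 0.009]
ft_force: [2.5, -1.3, 8.2]
grip_width: 0.006
grip_force: 3.7
```

Request:
{"api": "move_arm", "payload": {
  "increments": "0 0 -2 0 0 0 255;0 0 -2 0 0 0 255;0 0 -2 0 0 0 255;0 0 0 0 0 0 255;0 0 0 0 0 0 255;0 0 0 0 0 0 255;0 0 0 0 0 0 255;0 0 0 0 0 0 255"
}}

```text
time: 31.93
position: [0.4504, 0.011, 0.0277]
tool_rot: [3.139, -0.064, 0.01]
ft_force: [-1.8, -1.5, 22.3]
grip_width: 0.002
grip_force: 11.2
```

Request:
{"api": "move_arm", "payload": {
  "increments": "0 0 -2 0 0 0 255;0 0 -1 0 0 0 255;0 0 0 0 0 0 255;0 0 0 0 0 0 255;0 0 0 0 0 0 255;0 0 0 0 0 0 255;0 0 0 0 0 0 255;0 0 0 0 0 0 255"
}}

```text
time: 32.6
position: [0.4505, 0.011, 0.0268]
tool_rot: [3.136, -0.064, 0.008]
ft_force: [-11.3, -1.7, 46.8]
grip_width: 0.009
grip_force: 23.6
```

Request:
{"api": "move_arm", "payload": {
  "increments": "0 0 3 0 0 0 255;0 0 5 0 0 0 255;0 0 20 0 0 0 255;0 0 30 0 0 0 255;0 0 30 0 0 0 255;0 0 30 0 0 0 255;0 0 30 0 0 0 255;0 0 30 0 0 0 200"
}}

```text
time: 33.27
position: [0.446, 0.0117, 0.201]
tool_rot: [3.14, -0.064, 0.0]
ft_force: [-0.1, -0.2, -0.2]
grip_width: 0.029
grip_force: 0.0
```

Request:
{"api": "move_arm", "payload": {
  "increments": "20 -5 20 0 0 0 0;20 -5 20 0 0 0 0;20 -5 10 0 0 0 0;20 -5 0 0 0 0 0;20 -5 0 0 0 0 0;13 -5 0 0 0 0 0;0 0 0 0 0 0 0;0 0 0 0 0 0 0"
}}

```text
time: 33.93
position: [0.5591, -0.0181, 0.2489]
tool_rot: [-3.139, 0.064, 0.003]
ft_force: [-0.8, 0.4, -0.6]
grip_width: 0.602
grip_force: 0.0
```

```bash
python3 st.py .48 .66 -.13 .1 .045; python3 - <<'E'
from h import *
p=ctrl.get_image("wrist"); save(p,"k1"); q=cloud(p); x,y,z=q[...,0],q[...,1],q[...,2]
k=(abs(x-.7)<.06)&(abs(y+.02)<.06)&(z>.09)&(z<.16); P=q[k]; print(len(P),P.min(0),P.max(0)); P=P[P[:,2]>.138]; print(len(P),P.mean(0),np.median(P,0))
t=ctrl.get_image("top"); save(t,"t2",(260,120,400,240),4)
E
```

```text
33.9333 [ 0.5591 -0.0181  0.2489] 357.7 0.602
(0.08099999999999999, 0.101) [590.1 -85.6] -2.1 31.5 12.1 449 0.094
(0.08099999999999999, 0.101) [592.1  49.8] -3.2 31.6 12.5 442 0.0941
(0.08099999999999999, 0.101) [559.1 -17.7] -2.4 31.0 11.0 371 0.094
(0.056999999999999995, 0.071) [594.2 -85.9] -2.3 63.2 40.5 2088 0.0635
(0.056999999999999995, 0.071) [595.9  49.5] -2.4 63.8 40.3 2096 0.0635
(0.056999999999999995, 0.071) [562.8 -17.7] -3.0 63.2 39.6 1994 0.0633
(0.056999999999999995, 0.071) [515.4  87.6] 6.8 38.3 20.9 312 0.0708
484 [ 0.68681392 -0.03651796  0.0930071 ] [ 0.70183928 -0.01701604  0.14662653]
211 [ 0.6909052  -0.02634446  0.14184566] [ 0.69039673 -0.0259403   0.14177217]
```

View pics/k1.png

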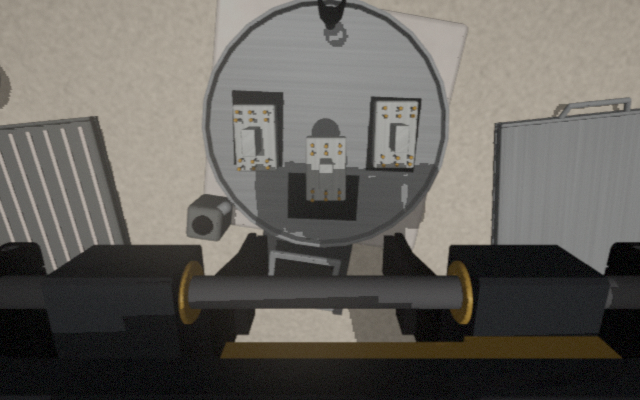

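Request:
{"api": "move_arm", "payload": {
  "increments": "23 -0.9 0 0 0 0 0;23 -0.9 0 0 0 0 0;23 -0.9 0 0 0 0 0;23 -0.9 0 0 0 0 0;23 -0.9 -10 0 0 0 0;23 -0.9 -15 0 0 0 0;0 0 -15 0 0 0 0;0 0 -15 0 0 0 0",
  "grip_force": 25
}}

```text
time: 34.75
position: [0.6977, -0.0234, 0.1941]
tool_rot: [-3.141, 0.063, -0.0]
ft_force: [-0.1, -1.1, -0.4]
grip_width: 1.003
grip_force: 0.0
```

Request:
{"api": "move_arm", "payload": {
  "increments": "0 0 -20 0 0 0 0;0 0 -20 0 0 0 0;0 0 -20 0 0 0 0;0 0 -15 0 0 0 0;0 0 -10 0 0 0 0;0 0 -3 0 0 0 0;0 0 0 0 0 0 0;0 0 0 0 0 0 150"
}}

```text
time: 35.42
position: [0.6979, -0.0236, 0.1077]
tool_rot: [-3.141, 0.064, -0.002]
ft_force: [-0.1, 0.0, -0.7]
grip_width: 0.971
grip_force: 0.0
```

Request:
{"api": "move_arm", "payload": {
  "increments": "0 0 0 0 0 0 255;0 0 0 0 0 0 255;0 0 0 0 0 0 255;0 0 0 0 0 0 255;0 0 0 0 0 0 255;0 0 0 0 0 0 255;0 0 0 0 0 0 255;0 0 0 0 0 0 255"
}}

```text
time: 36.08
position: [0.6974, -0.0238, 0.1066]
tool_rot: [3.141, -0.064, -0.0]
ft_force: [0.5, 0.5, -1.3]
grip_width: 0.406
grip_force: 0.0
```

Request:
{"api": "move_arm", "payload": {
  "increments": "0 0 0 0 0 0 255;0 0 0 0 0 0 255;0 0 0 0 0 0 255;0 0 0 0 0 0 255;0 0 0 0 0 0 255;0 0 0 0 0 0 255;0 0 0 0 0 0 255;0 0 0 0 0 0 255"
}}

```text
time: 36.75
position: [0.6974, -0.0239, 0.1066]
tool_rot: [3.141, -0.064, 0.0]
ft_force: [0.7, -0.1, -0.3]
grip_width: 0.22
grip_force: 25.0
```

```bash
python3 - <<'E'
import numpy as np
# increments for rotating knob, start angle a0, constant 9deg/row with ramp
a=np.radians(-2.6); steps=[3,5,7]+[9]*29+[9]*12
th=[a]
for s in steps: th.append(th[-1]+np.radians(s))
P=100*np.c_[np.cos(th),np.sin(th)]; d=np.diff(P,axis=0)
for i in range(0,40,8): print(i//8,np.degrees(th[i+8]+0.0454).round(0),";".join(f"{u:.1f} {v:.1f} 0 0 0 0 255" for u,v in d[i:i+8]))
E
```

```text
0 60.0 0.1 5.2 0 0 0 0 255;-0.4 8.7 0 0 0 0 255;-1.9 12.1 0 0 0 0 255;-4.6 15.0 0 0 0 0 255;-6.9 14.1 0 0 0 0 255;-9.0 12.9 0 0 0 0 255;-10.9 11.3 0 0 0 0 255;-12.5 9.5 0 0 0 0 255
1 132.0 -13.8 7.4 0 0 0 0 255;-14.8 5.1 0 0 0 0 255;-15.4 2.8 0 0 0 0 255;-15.7 0.3 0 0 0 0 255;-15.5 -2.2 0 0 0 0 255;-15.0 -4.6 0 0 0 0 255;-14.1 -6.9 0 0 0 0 255;-12.9 -9.0 0 0 0 0 255
2 204.0 -11.3 -10.9 0 0 0 0 255;-9.5 -12.5 0 0 0 0 255;-7.4 -13.8 0 0 0 0 255;-5.1 -14.8 0 0 0 0 255;-2.8 -15.4 0 0 0 0 255;-0.3 -15.7 0 0 0 0 255;2.2 -15.5 0 0 0 0 255;4.6 -15.0 0 0 0 0 255
3 276.0 6.9 -14.1 0 0 0 0 255;9.0 -12.9 0 0 0 0 255;10.9 -11.3 0 0 0 0 255;12.5 -9.5 0 0 0 0 255;13.8 -7.4 0 0 0 0 255;14.8 -5.1 0 0 0 0 255;15.4 -2.8 0 0 0 0 255;15.7 -0.3 0 0 0 0 255
4 348.0 15.5 2.2 0 0 0 0 255;15.0 4.6 0 0 0 0 255;14.1 6.9 0 0 0 0 255;12.9 9.0 0 0 0 0 255;11.3 10.9 0 0 0 0 255;9.5 12.5 0 0 0 0 255;7.4 13.8 0 0 0 0 255;5.1 14.8 0 0 0 0 255
```

Request:
{"api": "move_arm", "payload": {
  "increments": "0.1 5.2 0 0 0 0 255;-0.4 8.7 0 0 0 0 255;-1.9 12.1 0 0 0 0 255;-4.6 15.0 0 0 0 0 255;-6.9 14.1 0 0 0 0 255;-9.0 12.9 0 0 0 0 255;-10.9 11.3 0 0 0 0 255;-12.5 9.5 0 0 0 0 255"
}}

```text
time: 37.42
position: [0.6495, 0.0664, 0.1065]
tool_rot: [3.139, -0.061, -0.002]
ft_force: [-1.6, -4.7, 2.3]
grip_width: 0.22
grip_force: 25.0
```

Request:
{"api": "move_arm", "payload": {
  "increments": "-13.8 7.4 0 0 0 0 255;-14.8 5.1 0 0 0 0 255;-15.4 2.8 0 0 0 0 255;-15.7 0.3 0 0 0 0 255;-15.5 -2.2 0 0 0 0 255;-15.0 -4.6 0 0 0 0 255;-14.1 -6.9 0 0 0 0 255;-12.9 -9.0 0 0 0 0 255"
}}

```text
time: 38.08
position: [0.534, 0.0583, 0.1064]
tool_rot: [3.139, -0.061, 0.006]
ft_force: [5.6, -4.7, -0.6]
grip_width: 0.219
grip_force: 25.0
```

Tracking well; continue.

Request:
{"api": "move_arm", "payload": {
  "increments": "-11.3 -10.9 0 0 0 0 255;-9.5 -12.5 0 0 0 0 255;-7.4 -13.8 0 0 0 0 255;-5.1 -14.8 0 0 0 0 255;-2.8 -15.4 0 0 0 0 255;-0.3 -15.7 0 0 0 0 255;2.2 -15.5 0 0 0 0 255;4.6 -15.0 0 0 0 0 255"
}}

```text
time: 38.75
position: [0.5035, -0.0534, 0.1064]
tool_rot: [-3.141, 0.06, 0.001]
ft_force: [-0.5, 2.1, 0.4]
grip_width: 0.222
grip_force: 25.0
```

Request:
{"api": "move_arm", "payload": {
  "increments": "6.9 -14.1 0 0 0 0 255;9.0 -12.9 0 0 0 0 255;10.9 -11.3 0 0 0 0 255;12.5 -9.5 0 0 0 0 255;13.8 -7.4 0 0 0 0 255;14.8 -5.1 0 0 0 0 255;15.4 -2.8 0 0 0 0 255;15.7 -0.3 0 0 0 0 255"
}}

```text
time: 39.42
position: [0.6045, -0.1191, 0.1064]
tool_rot: [-3.14, 0.065, 0.001]
ft_force: [-1.7, 3.6, 5.1]
grip_width: 0.216
grip_force: 25.0
```

Request:
{"api": "move_arm", "payload": {
  "increments": "15.5 2.2 0 0 0 0 255;15.0 4.6 0 0 0 0 255;14.1 6.9 0 0 0 0 255;12.9 9.0 0 0 0 0 255;11.3 10.9 0 0 0 0 255;9.5 12.5 0 0 0 0 255;7.4 13.8 0 0 0 0 255;5.1 14.8 0 0 0 0 255"
}}

```text
time: 40.08
position: [0.6947, -0.0436, 0.1064]
tool_rot: [3.141, -0.064, -0.002]
ft_force: [-5.8, -1.0, 6.8]
grip_width: 0.22
grip_force: 25.0
```

```bash
python3 - <<'E'
import numpy as np
from bench import ctrl
s=ctrl.get_state(); p=s["position"]; print(p,np.degrees(np.arctan2(p[1]+.0185,p[0]-.597)),np.hypot(p[1]+.0185,p[0]-.597),s["grip_width"])
a=np.radians(345.4); th=a+np.radians(np.cumsum([0,7,6,5,4,4,4,4,4,3,3,3,2,2,2,2,2]))
d=np.diff(100*np.c_[np.cos(th),np.sin(th)],axis=0)
for i in (0,8): print(np.degrees(th[i+8])-360,";".join(f"{u:.1f} {v:.1f} 0 0 0 0 255" for u,v in d[i:i+8]))
E
```

```text
[ 0.69467185 -0.04356213  0.10644562] -14.391340846953922 0.10083600972221861 0.22005545016434006
23.399999999999977 2.4 12.0 0 0 0 0 255;0.8 10.4 0 0 0 0 255;-0.1 8.7 0 0 0 0 255;-0.7 6.9 0 0 0 0 255;-1.1 6.9 0 0 0 0 255;-1.6 6.8 0 0 0 0 255;-2.1 6.7 0 0 0 0 255;-2.5 6.5 0 0 0 0 255
42.400000000000034 -2.2 4.7 0 0 0 0 255;-2.4 4.6 0 0 0 0 255;-2.7 4.5 0 0 0 0 255;-1.9 2.9 0 0 0 0 255;-2.0 2.8 0 0 0 0 255;-2.1 2.8 0 0 0 0 255;-2.2 2.7 0 0 0 0 255;-2.3 2.6 0 0 0 0 255
```

Request:
{"api": "move_arm", "payload": {
  "increments": "2.4 12.0 0 0 0 0 255;0.8 10.4 0 0 0 0 255;-0.1 8.7 0 0 0 0 255;-0.7 6.9 0 0 0 0 255;-0.3 1.5 0 0 0 0 255;-0.3 1.5 0 0 0 0 255;0 0 0 0 0 0 255;0 0 0 0 0 0 255"
}}

```text
time: 40.75
position: [0.6963, -0.0037, 0.1065]
tool_rot: [-3.141, 0.065, -0.001]
ft_force: [-0.3, 0.5, 2.2]
grip_width: 0.222
grip_force: 25.0
```

Request:
{"api": "move_arm", "payload": {
  "increments": "-0.3 1.7 0 0 0 0 255;-0.3 1.7 0 0 0 0 255;-0.4 1.7 0 0 0 0 255;-0.4 1.7 0 0 0 0 255;-0.4 1.7 0 0 0 0 255;0 0 0 0 0 0 255;0 0 0 0 0 0 255;0 0 0 0 0 0 255"
}}

```text
time: 41.42
position: [0.6943, 0.0059, 0.1065]
tool_rot: [-3.14, 0.063, -0.0]
ft_force: [0.9, 1.0, -0.0]
grip_width: 0.217
grip_force: 25.0
```

Now at 14°, no stop yet. Step on.

Request:
{"api": "move_arm", "payload": {
  "increments": "-0.5 1.7 0 0 0 0 255;-0.5 1.7 0 0 0 0 255;-0.5 1.7 0 0 0 0 255;-0.5 1.7 0 0 0 0 255;-0.5 1.7 0 0 0 0 255;0 0 0 0 0 0 255;0 0 0 0 0 0 255;0 0 0 0 0 0 255"
}}

```text
time: 42.08
position: [0.6925, 0.012, 0.1066]
tool_rot: [3.139, -0.066, 0.002]
ft_force: [4.9, -1.9, -2.2]
grip_width: 0.222
grip_force: 25.0
```

Request:
{"api": "move_arm", "payload": {
  "increments": "-0.5 1.6 0 0 0 0 255;-0.6 1.6 0 0 0 0 255;-0.6 1.6 0 0 0 0 255;0 0 0 0 0 0 255;0 0 0 0 0 0 255;0 0 0 0 0 0 255;0 0 0 0 0 0 255;0 0 0 0 0 0 255"
}}

```text
time: 42.75
position: [0.6923, 0.0122, 0.1065]
tool_rot: [3.134, -0.071, 0.006]
ft_force: [7.6, -8.8, -2.9]
grip_width: 0.22
grip_force: 25.0
```

Request:
{"api": "move_arm", "payload": {
  "increments": "0.8 -2.5 0 0 0 0 255;0.8 -2.5 0 0 0 0 130;0 0 0 0 0 0 100;0 0 0 0 0 0 60;0 0 0 0 0 0 60;0 0 0 0 0 0 0;0 0 0 0 0 0 0;0 0 0 0 0 0 0",
  "grip_force": 40
}}

```text
time: 43.42
position: [0.6914, 0.0139, 0.1066]
tool_rot: [-3.141, 0.063, 0.001]
ft_force: [-0.2, 0.3, 0.4]
grip_width: 0.661
grip_force: 0.0
```

Request:
{"api": "move_arm", "payload": {
  "increments": "0 0 15 0 0 0 0;0 0 25 0 0 0 0;0 0 30 0 0 0 0;0 0 30 0 0 0 0;-20 0 20 0 0 0 0;-25 -5 20 0 0 0 0;-30 -5 0 0 0 2 0;-30 -5 0 0 0 3 0"
}}

```text
time: 44.08
position: [0.5866, -0.0005, 0.249]
tool_rot: [3.141, 0.078, 0.005]
ft_force: [-0.4, -0.7, -0.4]
grip_width: 0.996
grip_force: 0.0
```

Request:
{"api": "move_arm", "payload": {
  "increments": "-30 -5 0 0 0 3 0;-30 0 0 0 0 3 0;-15 0 0 0 0 3 0;0 0 0 0 0 3 0;0 0 0 0 0 2 0;0 0 0 0 0 0 0;0 0 0 0 0 0 0;0 0 0 0 0 0 0"
}}

```text
time: 44.75
position: [0.5119, -0.0062, 0.2471]
tool_rot: [3.108, 0.455, 0.001]
ft_force: [-0.0, -0.1, -0.5]
grip_width: 1.0
grip_force: 0.0
```

```bash
python3 st.py .48 .69 -.13 .1 .045; python3 - <<'E'
from h import *
p=ctrl.get_image("wrist"); save(p,"k2")
t=ctrl.get_image("top"); q=cloud(t); x,y,z=q[...,0],q[...,1],q[...,2]
k=(abs(x-.5)<.14)&(abs(y+.315)<.12)&(z>-.01)&(z<.03); P=q[k]
for a,b in ((.009,.026),): print(cv2.minAreaRect((P[(P[:,2]>a)&(P[:,2]<b)][:,:2]*1000).astype(np.float32)))
E
```

```text
44.75 [ 0.5119 -0.0062  0.2471] 16.7 1.0
(0.08099999999999999, 0.101) [616.8 -83.1] 20.2 31.2 12.6 540 0.0941
(0.08099999999999999, 0.101) [566.3  42.3] 20.5 30.5 12.0 438 0.0942
(0.08099999999999999, 0.101) [561.5 -32.3] 19.8 31.2 11.9 426 0.0941
(0.056999999999999995, 0.071) [620.2 -81.9] 20.7 64.2 40.4 2302 0.0644
(0.056999999999999995, 0.071) [569.5  43.5] 20.7 64.1 40.1 2371 0.0632
(0.056999999999999995, 0.071) [564.9 -31.5] 20.3 64.1 40.4 2191 0.0633
(0.056999999999999995, 0.071) [514.6  89.4] -0.0 40.2 20.4 316 0.0708
((493.7265930175781, -314.25018310546875), (254.3568878173828, 201.99166870117188), 3.7109103202819824)
```

View pics/k2.png

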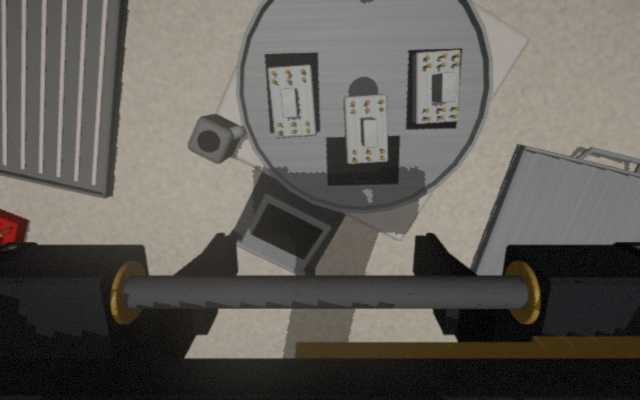

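Request:
{"api": "move_arm", "payload": {
  "increments": "20 -13 -5 0 0 1 100;22 -15 -10 0 0 1 100;22 -16 -15 0 0 1 100;22 -16 -20 0 0 1 100;22.3 -15.7 -20 0 0 0 100;0 0 -25 0 0 0 100;0 0 -25 0 0 0 100;0 0 -20 0 0 0 100"
}}

```text
time: 45.57
position: [0.6195, -0.0822, 0.1037]
tool_rot: [-3.089, -0.562, 0.004]
ft_force: [0.3, -0.1, 0.2]
grip_width: 0.618
grip_force: 0.0
```

Request:
{"api": "move_arm", "payload": {
  "increments": "0 0 -15 0 0 0 100;0 0 -12 0 0 0 100;0 0 -8 0 0 0 100;0 0 -4 0 0 0 100;0 0 -1.5 0 0 0 100;0 0 0 0 0 0 100;0 0 0 0 0 0 100;0 0 0 0 0 0 255"
}}

```text
time: 46.23
position: [0.6207, -0.0824, 0.0671]
tool_rot: [3.09, 0.563, 0.002]
ft_force: [0.2, 1.1, -0.1]
grip_width: 0.582
grip_force: 0.0
```

Request:
{"api": "move_arm", "payload": {
  "increments": "0 0 0 0 0 0 255;0 0 0 0 0 0 255;0 0 0 0 0 0 255;0 0 0 0 0 0 255;0 0 0 0 0 0 255;0 0 0 0 0 0 255;0 0 0 0 0 0 255;0 0 0 0 0 0 255"
}}

```text
time: 46.9
position: [0.62, -0.0823, 0.0661]
tool_rot: [3.091, 0.564, -0.0]
ft_force: [-0.4, 0.1, -0.3]
grip_width: 0.137
grip_force: 40.0
```

Request:
{"api": "move_arm", "payload": {
  "increments": "0 0 4 0 0 0 255;0 0 10 0 0 0 255;0 0 18 0 0 0 255;-4 -15 20 0 0 -1.5 255;-7 -22 20 0 0 -1.5 255;-8 -25 12 0 0 -1.5 255;-8 -25 6 0 0 -1.5 255;-8 -25 0 0 0 -1.5 255"
}}

```text
time: 47.57
position: [0.5859, -0.1952, 0.159]
tool_rot: [3.119, 0.359, 0.005]
ft_force: [-0.2, 0.3, -1.8]
grip_width: 0.137
grip_force: 40.0
```

Request:
{"api": "move_arm", "payload": {
  "increments": "-8 -25 0 0 0 -1.5 255;-8 -25 0 0 0 -1.5 255;-8 -25 0 0 0 -1.5 255;-8 -25 0 0 0 -1.5 255;-8 -25 0 0 0 -1.5 255;-8 -25 0 0 0 -1.5 255;-7 -25 0 0 0 -1.2 255;0 -6 0 0 0 0 255"
}}

```text
time: 48.23
position: [0.5269, -0.3825, 0.156]
tool_rot: [3.137, 0.068, -0.003]
ft_force: [-0.2, -0.8, -1.1]
grip_width: 0.134
grip_force: 40.0
```

Request:
{"api": "move_arm", "payload": {
  "increments": "0 0 -10 0 0 0 255;0 0 -20 0 0 0 255;0 0 -20 0 0 0 255;0 0 -20 0 0 0 255;0 0 -15 0 0 0 255;0 0 -5 0 0 0 255;0 0 0 0 0 0 255;0 0 0 0 0 0 255"
}}

```text
time: 48.9
position: [0.5307, -0.3747, 0.0665]
tool_rot: [-3.14, -0.083, -0.001]
ft_force: [-0.1, 0.2, -1.6]
grip_width: 0.134
grip_force: 40.0
```

```bash
python3 hand.py; python3 - <<'E'
from h import *
q=cloud(ctrl.get_image("wrist")); x,y,z=q[...,0],q[...,1],q[...,2]
k=(abs(x-.5)<.16)&(abs(y+.315)<.13)
print("floor",np.median(z[k&(z>-.005)&(z<.012)]))
P=q[k&(z>.011)&(z<.022)]; 
for a in ("y",): print(P.min(0).round(3),P.max(0).round(3))
for xx in (.5,.55,.58): 
    Q=P[abs(P[:,0]-xx)<.01]; print(xx,np.percentile(Q[:,1],[2,98]).round(3) if len(Q) else None)
Q=P[abs(P[:,1]+.30)<.02]; print("far wall x",np.percentile(Q[:,0],[2,50,98]))
E
```

```text
[ 0.5307 -0.3747  0.0665] 3.0 0.134 [-0.1  0.2 -1.6]
foot top rel TCP at 0: -0.0033 slopes [-0.045  0.   ] underside z 0.0452 2574 Xmax 0.0328
floor -0.00012883614721290182
[ 0.418 -0.414  0.011] [ 0.619 -0.209  0.022]
0.5 [-0.219 -0.215]
0.55 [-0.411 -0.212]
0.58 [-0.409 -0.21 ]
far wall x [0.59740921 0.61065657 0.61659872]
```

Request:
{"api": "move_arm", "payload": {
  "increments": "0 0 -12 0 0 0 255;0 0 -12 0 0 0 255;0 0 -8 0 0 0 255;0 0 -5 0 0 0 255;0 0 -2 0 0 0 255;0 0 -1 0 0 0 255;0 0 0 0 0 0 255;0 0 0 0 0 0 255"
}}

```text
time: 49.67
position: [0.5303, -0.3754, 0.0265]
tool_rot: [3.14, 0.082, 0.001]
ft_force: [0.2, -0.7, -1.6]
grip_width: 0.133
grip_force: 40.0
```

Request:
{"api": "move_arm", "payload": {
  "increments": "0 0 0 0 0 0 200;0 0 0 0 0 0 190;0 0 0 0 0 0 170;0 0 0 0 0 0 150;0 0 0 0 0 0 130;0 0 0 0 0 0 130;0 0 10 0 0 0 130;0 0 20 0 0 0 100"
}}

```text
time: 50.33
position: [0.5282, -0.3743, 0.0544]
tool_rot: [-3.138, -0.082, 0.006]
ft_force: [-0.7, 0.5, -0.2]
grip_width: 0.505
grip_force: 0.0
```

Request:
{"api": "move_arm", "payload": {
  "increments": "0 0 30 0 0 0 100;0 0 30 0 0 1 100;0 10 30 0 0 2 100;0 25 30 0 0 2 100;0 33 20 0 0 2 100;0 35 10 0 0 2 100;0 35 0 0 0 2 100;0 35 0 0 0 2 100"
}}

```text
time: 51.0
position: [0.5305, -0.2005, 0.2079]
tool_rot: [3.109, 0.439, 0.003]
ft_force: [0.0, 0.4, -0.0]
grip_width: 0.609
grip_force: 0.0
```

Request:
{"api": "move_arm", "payload": {
  "increments": "-2 35 0 0 0 2 100;-4 35 0 0 0 2 100;-4 35 0 0 0 1 100;-4 35 0 0 0 0 100;-4 25 0 0 0 0 100;0 10 0 0 0 0 100;0 0 0 0 0 0 100;0 0 0 0 0 0 100"
}}

```text
time: 51.67
position: [0.5123, -0.0283, 0.2065]
tool_rot: [3.087, 0.572, 0.001]
ft_force: [1.0, -0.0, -0.7]
grip_width: 0.611
grip_force: 0.0
```

```bash
python3 st.py .48 .69 -.13 .1 .045; python3 st.py .4 .6 -.41 -.21 .004 scene
```

```text
51.6667 [ 0.5123 -0.0283  0.2065] 21.0 0.611
(0.08099999999999999, 0.101) [565.7  42.1] 20.7 31.3 12.3 619 0.094
(0.08099999999999999, 0.101) [561.1 -32.7] 20.7 32.3 12.1 529 0.094
(0.056999999999999995, 0.071) [569.5  43.5] 20.2 64.0 40.1 3060 0.0633
(0.056999999999999995, 0.071) [564.9 -31.3] 20.5 63.6 40.1 2850 0.0632
(0.056999999999999995, 0.071) [514.9  88.6] 4.0 39.7 21.0 483 0.0707
51.7167 [ 0.5123 -0.0293  0.2063] 20.9 0.607
(0.039999999999999994, 0.06) [ 531.2 -370.8] -7.1 25.6 13.2 38 0.0539
(0.016, 0.03) [ 524.7 -378.9] 0.6 95.5 59.7 123 0.026
(0.016, 0.03) [ 453.9 -216.2] 5.9 92.4 4.7 18 0.0192
(0.016, 0.03) [ 597.2 -245.7] -88.0 62.9 5.3 18 0.0197
```

Request:
{"api": "move_arm", "payload": {
  "increments": "10 -0.6 -10 0 0 0 100;14 -0.8 -20 0 0 0 100;14 -0.8 -20 0 0 0 100;14.7 -0.8 -25 0 0 0 100;0 0 -20 0 0 0 100;0 0 -15 0 0 0 100;0 0 0 0 0 0 100;0 0 0 0 0 0 100"
}}

```text
time: 52.43
position: [0.5641, -0.0312, 0.0955]
tool_rot: [-3.089, -0.57, 0.003]
ft_force: [-0.2, -0.1, 0.8]
grip_width: 0.607
grip_force: 0.0
```

```bash
python3 st.py .48 .69 -.06 .02 .045
```

```text
52.4333 [ 0.5641 -0.0312  0.0955] -339.1 0.607
(0.08099999999999999, 0.101) [565.  -31.1] 20.7 24.5 11.8 1236 0.0938
(0.08099999999999999, 0.101) [557.9  -4. ] 44.6 22.5 7.7 188 0.1006
(0.08099999999999999, 0.101) [577.4 -55.1] -2.6 22.2 7.6 193 0.1007
(0.056999999999999995, 0.071) [566.3 -30.7] 20.3 61.7 40.1 5094 0.0634
(0.056999999999999995, 0.071) [553.8  17.4] 1.4 18.6 5.5 211 0.0628
```

Request:
{"api": "move_arm", "payload": {
  "increments": "0 0 -12 0 0 0 100;0 0 -10 0 0 0 100;0 0 -5 0 0 0 100;0 0 -2.5 0 0 0 100;0 0 0 0 0 0 100;0 0 0 0 0 0 100;0 0 0 0 0 0 255;0 0 0 0 0 0 255"
}}

```text
time: 53.15
position: [0.565, -0.0302, 0.067]
tool_rot: [3.089, 0.572, 0.001]
ft_force: [-0.2, 0.3, 0.3]
grip_width: 0.529
grip_force: 0.0
```

Request:
{"api": "move_arm", "payload": {
  "increments": "0 0 0 0 0 0 255;0 0 0 0 0 0 255;0 0 0 0 0 0 255;0 0 0 0 0 0 255;0 0 0 0 0 0 255;0 0 0 0 0 0 255;0 0 0 0 0 0 255;0 0 0 0 0 0 255"
}}

```text
time: 53.82
position: [0.5647, -0.0303, 0.0666]
tool_rot: [3.089, 0.572, 0.0]
ft_force: [0.6, -0.2, 1.2]
grip_width: 0.133
grip_force: 40.0
```

Request:
{"api": "move_arm", "payload": {
  "increments": "0 0 4 0 0 0 255;0 0 10 0 0 0 255;0 0 18 0 0 0 255;-4 -15 20 0 0 -1.5 255;-8 -22 20 0 0 -1.5 255;-9 -25 12 0 0 -1.5 255;-9 -25 6 0 0 -1.5 255;-9 -25 0 0 0 -1.5 255"
}}

```text
time: 54.48
position: [0.5265, -0.1431, 0.1592]
tool_rot: [3.118, 0.368, 0.005]
ft_force: [1.7, -0.7, -1.9]
grip_width: 0.132
grip_force: 40.0
```

Request:
{"api": "move_arm", "payload": {
  "increments": "-10 -25 0 0 0 -1.5 255;-10 -25 0 0 0 -1.5 255;-10 -25 0 0 0 -1.5 255;-10 -25 0 0 0 -1.5 255;-10 -25 0 0 0 -1.5 255;-10 -25 0 0 0 -1.5 255;-10 -20 0 0 0 -1.4 255;0 -2 0 0 0 0 255"
}}

```text
time: 55.15
position: [0.4527, -0.3198, 0.1569]
tool_rot: [3.138, 0.071, -0.003]
ft_force: [-0.3, -0.7, -1.3]
grip_width: 0.137
grip_force: 40.0
```

Request:
{"api": "move_arm", "payload": {
  "increments": "0 0 -10 0 0 0 255;0 0 -20 0 0 0 255;0 0 -20 0 0 0 255;0 0 -20 0 0 0 255;0 0 -15 0 0 0 255;0 0 -5 0 0 0 255;0 0 0 0 0 0 255;0 0 0 0 0 0 255"
}}

```text
time: 55.82
position: [0.4565, -0.3133, 0.067]
tool_rot: [-3.14, -0.087, -0.001]
ft_force: [0.2, -0.5, -0.1]
grip_width: 0.135
grip_force: 40.0
```

```bash
python3 hand.py; python3 st.py .48 .59 -.41 -.34 .004
```

```text
[ 0.4565 -0.3133  0.067 ] 3.2 0.135 [ 0.2 -0.5 -0.1]
foot top rel TCP at 0: -0.0037 slopes [-0.05  -0.001] underside z 0.0453 2475 Xmax 0.0321
55.8667 [ 0.4568 -0.3138  0.0676] 3.1 0.135
(0.039999999999999994, 0.06) [ 530.7 -374.5] 3.3 23.8 12.5 1617 0.053
(0.016, 0.03) [ 552.3 -408.7] 3.2 68.7 3.9 488 0.0179
(0.016, 0.03) [ 530.5 -374.6] 2.9 64.0 40.4 5897 0.0241
```

Request:
{"api": "move_arm", "payload": {
  "increments": "0 0 -12 0 0 0 255;0 0 -12 0 0 0 255;0 0 -8 0 0 0 255;0 0 -5 0 0 0 255;0 0 -2 0 0 0 255;0 0 -1 0 0 0 255;0 0 0 0 0 0 255;0 0 0 0 0 0 255"
}}

```text
time: 56.58
position: [0.456, -0.3143, 0.0268]
tool_rot: [3.14, 0.084, 0.001]
ft_force: [0.3, -0.3, -0.9]
grip_width: 0.136
grip_force: 40.0
```

Request:
{"api": "move_arm", "payload": {
  "increments": "0 0 0 0 0 0 200;0 0 0 0 0 0 190;0 0 0 0 0 0 170;0 0 0 0 0 0 150;0 0 0 0 0 0 130;0 0 0 0 0 0 130;0 0 10 0 0 0 130;0 0 20 0 0 0 100"
}}

```text
time: 57.25
position: [0.454, -0.3132, 0.0554]
tool_rot: [-3.137, -0.084, 0.005]
ft_force: [-0.1, -0.1, 1.6]
grip_width: 0.511
grip_force: 0.0
```

Request:
{"api": "move_arm", "payload": {
  "increments": "0 0 30 0 0 0 100;0 0 30 0 0 1 100;2 10 30 0 0 2 100;5 25 30 0 0 2 100;6 33 20 0 0 2 100;6 35 10 0 0 2 100;6 35 0 0 0 2 100;6 35 0 0 0 2 100"
}}

```text
time: 57.92
position: [0.4874, -0.1396, 0.2082]
tool_rot: [3.108, 0.441, 0.002]
ft_force: [0.7, 0.2, -0.5]
grip_width: 0.61
grip_force: 0.0
```

Request:
{"api": "move_arm", "payload": {
  "increments": "6 35 0 0 0 2 100;6 35 0 0 0 2 100;6 35 0 0 0 1 100;6 30 0 0 0 0 100;5 25 0 0 0 0 100;0 10 0 0 0 0 100;0 0 0 0 0 0 100;0 0 0 0 0 0 100"
}}

```text
time: 58.58
position: [0.5155, 0.0281, 0.2067]
tool_rot: [3.087, 0.575, -0.001]
ft_force: [-0.2, -0.8, -0.2]
grip_width: 0.607
grip_force: 0.0
```

```bash
python3 st.py .48 .69 -.13 .08 .045
```

```text
58.5833 [0.5155 0.0281 0.2067] 21.1 0.607
(0.08099999999999999, 0.101) [565.6  42.3] 18.5 32.2 11.8 520 0.0941
(0.056999999999999995, 0.071) [569.3  43.4] 20.6 63.8 39.7 2957 0.0631
```

Request:
{"api": "move_arm", "payload": {
  "increments": "10 3 -10 0 0 0 100;14 4 -20 0 0 0 100;14 4 -20 0 0 0 100;15.9 4 -25 0 0 0 100;0 0 -20 0 0 0 100;0 0 -15 0 0 0 100;0 0 0 0 0 0 100;0 0 0 0 0 0 100"
}}

```text
time: 59.3
position: [0.569, 0.0421, 0.0963]
tool_rot: [3.089, 0.571, -0.003]
ft_force: [0.3, -0.9, 0.4]
grip_width: 0.608
grip_force: 0.0
```

Request:
{"api": "move_arm", "payload": {
  "increments": "0 0 -12 0 0 0 100;0 0 -10 0 0 0 100;0 0 -5 0 0 0 100;0 0 -2.5 0 0 0 100;0 0 0 0 0 0 100;0 0 0 0 0 0 100;0 0 0 0 0 0 255;0 0 0 0 0 0 255"
}}

```text
time: 59.97
position: [0.5699, 0.0439, 0.0675]
tool_rot: [3.088, 0.575, 0.001]
ft_force: [0.2, 1.2, -1.1]
grip_width: 0.531
grip_force: 0.0
```

Request:
{"api": "move_arm", "payload": {
  "increments": "0 0 0 0 0 0 255;0 0 0 0 0 0 255;0 0 0 0 0 0 255;0 0 0 0 0 0 255;0 0 0 0 0 0 255;0 0 0 0 0 0 255;0 0 0 0 0 0 255;0 0 0 0 0 0 255"
}}

```text
time: 60.63
position: [0.5696, 0.0437, 0.0671]
tool_rot: [3.089, 0.574, -0.0]
ft_force: [0.5, -0.9, 0.7]
grip_width: 0.137
grip_force: 40.0
```

Request:
{"api": "move_arm", "payload": {
  "increments": "0 0 4 0 0 0 255;0 0 10 0 0 0 255;0 0 18 0 0 0 255;-2 -15 20 0 0 -1.5 255;-3 -22 20 0 0 -1.5 255;-3 -25 12 0 0 -1.5 255;-3 -25 6 0 0 -1.5 255;-3 -25 0 0 0 -1.5 255"
}}

```text
time: 61.3
position: [0.5567, -0.069, 0.1598]
tool_rot: [3.118, 0.37, 0.005]
ft_force: [0.7, -0.3, -1.4]
grip_width: 0.136
grip_force: 40.0
```

Request:
{"api": "move_arm", "payload": {
  "increments": "-4 -26 0 0 0 -1.5 255;-4 -26 0 0 0 -1.5 255;-4 -26 0 0 0 -1.5 255;-4 -26 0 0 0 -1.5 255;-4 -26 0 0 0 -1.5 255;-4 -26 0 0 0 -1.5 255;-1 -25 0 0 0 -1.6 255;0 -8 0 0 0 0 255"
}}

```text
time: 61.97
position: [0.5295, -0.2635, 0.1571]
tool_rot: [3.138, 0.069, -0.001]
ft_force: [0.5, -1.1, -2.2]
grip_width: 0.133
grip_force: 40.0
```

Request:
{"api": "move_arm", "payload": {
  "increments": "0 0 -10 0 0 0 255;0 0 -20 0 0 0 255;0 0 -20 0 0 0 255;0 0 -20 0 0 0 255;0 0 -15 0 0 0 255;0 0 -5 0 0 0 255;0 0 0 0 0 0 255;0 0 0 0 0 0 255"
}}

```text
time: 62.63
position: [0.5312, -0.2565, 0.0675]
tool_rot: [-3.14, -0.083, -0.001]
ft_force: [0.4, 0.5, -1.0]
grip_width: 0.136
grip_force: 40.0
```

```bash
python3 hand.py; python3 st.py .48 .61 -.41 -.2 .004
```

```text
[ 0.5312 -0.2565  0.0675] 3.0 0.136 [ 0.4  0.5 -1. ]
foot top rel TCP at 0: -0.0042 slopes [-0.048 -0.   ] underside z 0.0452 2469 Xmax 0.0322
62.6833 [ 0.5316 -0.2569  0.0681] 3.0 0.13
(0.039999999999999994, 0.06) [ 563.1 -254.6] -86.9 38.7 1.3 517 0.0595
(0.039999999999999994, 0.06) [ 530.9 -374.4] 2.6 24.4 13.5 1509 0.0526
(0.016, 0.03) [ 562.9 -310. ] -89.0 200.3 95.3 2957 0.0183
(0.016, 0.03) [ 532.8 -374.4] 3.0 60.3 40.9 4041 0.0273
```

Lower, release, withdraw and check.

Request:
{"api": "move_arm", "payload": {
  "increments": "0 0 -12 0 0 0 255;0 0 -12 0 0 0 255;0 0 -8 0 0 0 255;0 0 -5 0 0 0 255;0 0 -2 0 0 0 255;0 0 -1 0 0 0 255;0 0 0 0 0 0 255;0 0 0 0 0 0 255"
}}

```text
time: 63.4
position: [0.5309, -0.2573, 0.0274]
tool_rot: [3.14, 0.082, 0.001]
ft_force: [0.6, -0.1, -1.5]
grip_width: 0.132
grip_force: 40.0
```

Request:
{"api": "move_arm", "payload": {
  "increments": "0 0 0 0 0 0 200;0 0 0 0 0 0 190;0 0 0 0 0 0 170;0 0 0 0 0 0 150;0 0 0 0 0 0 130;0 0 0 0 0 0 130;0 0 10 0 0 0 130;0 0 20 0 0 0 100"
}}

```text
time: 64.07
position: [0.5287, -0.2566, 0.0557]
tool_rot: [-3.138, -0.082, 0.006]
ft_force: [-0.8, -0.1, 0.3]
grip_width: 0.507
grip_force: 0.0
```

Request:
{"api": "move_arm", "payload": {
  "increments": "0 0 30 0 0 0 100;0 0 30 0 0 0 100;-10 -10 30 0 0 0 100;-25 -10 30 0 0 0 100;-30 -10 30 0 0 0 100;-30 -10 30 0 0 0 100;-20 -5 20 0 0 0 100;0 0 0 0 0 0 100"
}}

```text
time: 64.73
position: [0.4164, -0.305, 0.259]
tool_rot: [3.132, 0.072, 0.001]
ft_force: [1.3, -1.0, 0.3]
grip_width: 0.606
grip_force: 0.0
```

Request:
{"api": "move_arm", "payload": {
  "increments": "0 0 0 0 0 0 100;0 0 0 0 0 0 100;0 0 0 0 0 0 100;0 0 0 0 0 0 100;0 0 0 0 0 0 100;0 0 0 0 0 0 100;0 0 0 0 0 0 100;0 0 0 0 0 0 100"
}}

```text
time: 65.4
position: [0.4184, -0.3011, 0.2542]
tool_rot: [-3.14, -0.082, 0.0]
ft_force: [-0.7, -0.3, -0.3]
grip_width: 0.612
grip_force: 0.0
```

```bash
python3 st.py .4 .61 -.405 -.22 .004; python3 - <<'E'
from h import *
save(ctrl.get_image("wrist"),"f1")
E
```

```text
65.4 [ 0.4184 -0.3011  0.2542] -357.0 0.612
(0.039999999999999994, 0.06) [ 526.3 -257.3] 4.1 31.6 12.0 382 0.0532
(0.039999999999999994, 0.06) [ 530.4 -374.7] 3.1 23.2 12.4 398 0.0533
(0.039999999999999994, 0.06) [ 451.7 -314. ] 3.3 32.0 11.3 292 0.0532
(0.016, 0.03) [ 530.8 -256.8] 3.4 63.0 40.3 1999 0.0224
(0.016, 0.03) [ 530.6 -374.9] 3.1 62.2 40.4 1916 0.0227
(0.016, 0.03) [ 455.8 -314.5] 2.8 62.8 39.4 1726 0.0223
(0.016, 0.03) [ 435.2 -221.8] 0.4 68.7 3.4 96 0.018
```

View pics/f1.png

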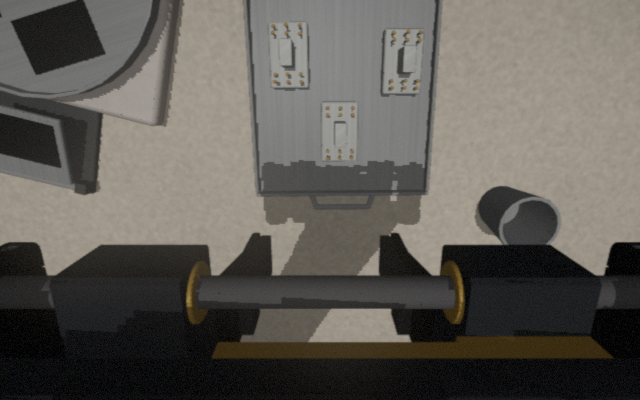

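All three stands stand flat in the steel tray, at (289,54), (403,61) and (339,131). The robot is clear and the pedal is up.

```bash
python3 -c "
from bench import ctrl
print(ctrl.close_job())"
```

```text
the job is handed in; nothing more can be done
None
```

The job is handed in: all three stands went onto the turntable, the pedal was pressed to its stop and released, the turntable was turned to its end stop, and the stands now stand upright in the steel tray (final picture); the hand-in returned no verdict.

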